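# Swap the worn-out polishing bar

## Robot

A 6-joint arm with a two-finger parallel gripper is mounted at the origin on a cart in front of the work surface, level with it; the furniture and walls round the work are solid. World frame = base frame: x ahead of the robot, y to its left, z up, the work surface at z = 0. Lengths are in mm, angles in rad, forces in N, time in s.
With the tool pointing down it reaches from about 350 to 975 mm from the base axis. Payload 7.1 kg.
Tool frame: the origin (TCP) lies midway between the tips of the shut fingers; the grasp point (between the pads) lies 19 mm behind it; z points along the fingers, y is the line along which they close (so a half turn about z gives the same grasp; the last joint's range is limited). The gripper opens to 88 mm and grips with 3 to 60 N. Pads are 20 mm wide; open, the fingers measure 115 mm over their backs; the gripper's body (75 mm by 178 mm) begins 61 mm behind the grasp point.
Start: joints at [-1.152, 0.423, 1.63, -0, 1.089, -0.019], TCP at [264.982, -566.029, 194.675] pointing down, gripper open.
Joint ranges: [-3, 3], [-0.9, 2.11], [0.09, 2.58], [-1.31, 4.45], [0.11, 2.69], [-2.54, 2.54]. Speed limits (rad/s): [2.39, 2.39, 3.01, 3.14, 3.14, 3.14].

## Interface

Orientations are given as a rotation vector (axis times angle).
In Python, from workcell import ctrl gives the robot as it stands. The module is installed in compiled form; this text tells all that it offers.
- The arm moves only by the tool apply_moves, never from a script. Its argument "targets" is a list of rows, each a list of 3 entries, a list of its own where there are three numbers: the opening, from -1 (shut) to 1 (fully open), then the shift along the tool's x, y, z normalised to -1 to 1, where 1 is 5 cm, then the turn, a rotation vector about the tool's x, y, z normalised to -1 to 1, where 1 is 90 degrees. In form: [[jaw, [x, y, z], [wx, wy, wz]], ...]. A call has 1 to 8 rows; each row shifts and turns the commanded pose from where the row before left it, along the tool's axes as they then stand; what a row does not reach is not made up. A row lasts 1/8 s, in which the tool goes at most 62.5 mm and 10.7 degrees, less where a joint would pass 70% of its speed; a pose out of reach is approached as far as the arm can. A call with a number of a shift or a turn outside -1 to 1 is refused whole. A call with a gripper value outside its range is refused whole. The fingers move at their own pace and stop on an object; the grip force is fixed at half the most. Time passes only in rows, so rows that do not move let the fingers close. It gives the time, the measured TCP pose, the force, the opening and the grip force at its end, in the units of the state.
- ctrl.get_obs(): the state, without advancing time (a new reading comes with each control period).
- ctrl.get_image(name): name is "scene" or "top" or "wrist"; returns a dict with "pixels" (400x640x3 uint8, blue, green, red), "camera_matrix" (3x3 intrinsics, pixels), "view" (4x4, takes a point from world to camera coordinates); the wrist camera has in their place "hand_eye" (4x4, takes a point from camera to tool coordinates, whose origin is the TCP and whose axes are the flange's). Camera axes: x right, y down, z forward; pixel columns grow to the right and rows downward; lengths in mm; the calibration is good to about 2 mm. A picture is of the moment at which its call begins: read the wrist's pose just before it. There is no depth.
- ctrl.close_job(): hands the job in; it is judged then, once.
Trained networks look in the newest picture that a camera, given by its name, has taken for a name from the list of things; names that differ only in an ending like _2 or _b are one class to them, and where a whole thing is asked for, a point or a joint stands for the part that bears it (a point fixed in the world has none). Each returns a list of dicts, best first, with "score" (0 to 1); they miss things now and then, are a little off and sometimes report something else, mostly with a low value. They report only what shows in the picture. A call takes as long as a camera call. They do not tell look-alikes from the thing itself.
- ctrl.masks_of(label, camera): "region" (400x640 bool, what is visible of it) and "bbox" ([left, top, right, bottom] in pixels, round what is visible of it).
- ctrl.pinpoint(label, camera): "xy" ([column, row] in pixels: a listed point, or the origin of a listed thing).
The state is a dict: "t": time; "qpos": joint angles; "qvel": joint speeds; "joint_torque": joint torques, N m; "ee_pos": TCP position; "orientation": TCP orientation; "ft_force": force on the tool from outside, world axes, zero at the start; "moment": the same for the moment, N m; "width": finger opening in mm; "grasp_force": force on a finger pad.
Only numpy, scipy, OpenCV 4.12 (cv2) and the standard library are available. Lean on these libraries where they do the work, as an engineer would, in place of code of your own. Each camera call takes 0.05 s, during which the arm holds its last target. There are 200 camera calls.

## Task

One of the three polishing-compound bars on the sloped rest is worn down to a stub, the shortest of the three. Put that stub in the empty plastic tray, and lay the new bar from the worktop in the lane that the stub leaves free: flat on the slope, between the lane's ribs, with its lower end down against the front lip. Leave the other two bars and the loose things on the worktop where they are.

Things in the scene. Friction and masses are not known exactly. Their poses are not given: they have to be found in the camera images.
- rack: fixed steel bar rest, 125 x 276 mm on the worktop, about 77 mm high at the back; origin under its centre on the worktop, z up, x towards its high back, y along its width (to the left as seen from its low front)
- deck: the rest's seat, sloping 27 deg, facing the robot: 120 mm up the slope x 276 mm wide; origin on the seat at mid-lip, 22 mm over the worktop; x up the slope, y along the width, z square out of it. Lip at x = 0, 10 mm high. Three lanes at y = +90, 0, -90 mm, each between two ribs 7 mm high, 3 mm thick, 44 mm apart inside, x = 12 to 97 mm. One bar in each at the start
- lane_left (a point): where the centre of a 90 mm bar lies when it is home in the lane at y = +90 mm (45.5 mm up the slope from the lip, 15.5 mm out of the seat)
- lane_middle (a point): the same for the lane at y = 0
- lane_right (a point): the same for the lane at y = -90 mm
- bar_full: compound bar 33 wide x 90 long x 31 mm thick with a cream paper sleeve on one end, lying in one of the lanes; origin at the centre of its underside, y along its length, z out of its upper face
- bar_used: the same kind of bar, part used, 72 mm long, in another lane; origin on the underside 45 mm from the lower (sleeve) end, y along its length (the sleeve end is at y = -45 mm)
- bar_stub: the same kind of bar, worn to a stub 48 mm long, in another lane; origin on the underside 45 mm from the lower (sleeve) end, y along its length (the sleeve end is at y = -45 mm, the worn end at y = +3 mm)
- bar_stub_mid (a point): centre of the stub (33 wide x 48 long x 31 mm thick)
- bar_new: new compound bar, 33 x 90 x 31 mm, lying on the worktop; origin at the centre of its underside, y along its length, x across it, z up
- bar_new_mid (a point): centre of the new bar
- tray: whitish see-through open tray, 149 x 144 mm over its flared rim, 55 mm high, empty; origin at the centre of its underside, z up
- emery_block: bystander: brown emery block 51 x 81 x 22 mm, origin under its centre
- turned_ring: bystander: brass-coloured turned ring 36 mm across, 16 mm high, origin under its centre
- nut: bystander: steel nut 24 x 27 x 13 mm, origin under its centre
Things that resemble listed ones, but are neither listed nor needed, are in the scene too. What is shaped like the bar_stub but green or red is not meant.

How it is judged:
By the outcome, as a careful person would: the job done as asked, in the order asked, and still so for the second after the job is handed in, with the robot touching nothing.
It also fails if it takes over 61 s, if anything falls off the work surface, if the arm or the gripper's body presses on something with over 40 N, if the wrist force passes 120 N, or if a joint passes its speed limit or range.

## Working session

There is one attempt and no reset: what is moved stays moved. The work goes in short steps, Python scripts to look and compute and a tool call to move; the robot and the scene stay as the last step left them, time stands still between calls to the robot, and variables do not carry over. Pictures are saved under pics/ and viewed, at most 10 in all, crops included, and the job is handed in when it is done.

Besides the shell and the picture viewer there is one more tool, called after "Request:" by a JSON object that holds its "fn" and its "kwargs", one argument or row to a line. apply_moves: Moves the arm, as the interface text tells. Scaled input: -1 to 1 covers 5 cm each way for a shift and 90 degrees each way for a turn. Its arguments: {"type":"object","properties":{"targets":{"type":"array"}},"required":["targets"]}

```bash
mkdir -p pics; cat > h.py <<'E'
import numpy as np, cv2
from workcell import ctrl
from scipy.spatial.transform import Rotation as R
def cam(name):
    o=ctrl.get_obs(); im=ctrl.get_image(name); K=np.array(im["camera_matrix"])
    if name=="wrist":
        T=np.eye(4);T[:3,:3]=R.from_rotvec(o["orientation"]).as_matrix();T[:3,3]=o["ee_pos"]
        V=np.linalg.inv(T@np.array(im["hand_eye"]))
    else: V=np.array(im["view"])
    return im["pixels"],K,V
def ray(K,V,uv):
    d=V[:3,:3].T@np.linalg.inv(K)@np.array([uv[0],uv[1],1.]); return -V[:3,:3].T@V[:3,3], d/np.linalg.norm(d)
def tri(obs):
    A=0;b=0
    for K,V,uv in obs:
        c,d=ray(K,V,uv);P=np.eye(3)-np.outer(d,d);A=A+P;b=b+P@c
    x=np.linalg.solve(A,b)
    res=[np.linalg.norm((np.eye(3)-np.outer(d,d))@(x-c)) for c,d in (ray(*o) for o in obs)]
    return x,max(res)
def onz(K,V,uv,z):
    c,d=ray(K,V,uv); return c+d*(z-c[2])/d[2]
def proj(K,V,p):
    q=K@(V[:3,:3]@np.array(p)+V[:3,3]); return q[:2]/q[2]
E
python3 - <<'E'
from h import *
np.set_printoptions(precision=1,suppress=True)
names="rack deck lane_left lane_middle lane_right bar_full bar_used bar_stub bar_stub_mid bar_new bar_new_mid tray emery_block turned_ring nut".split()
D={}
for c in("scene","top"):
    p,K,V=cam(c); cv2.imwrite(f"pics/{c}0.png",p)
    print(c,"campos",-V[:3,:3].T@V[:3,3])
    for n in names:
        r=ctrl.pinpoint(n,c)[:3]; D[c,n]=(K,V,r)
for n in names:
    a,b=D["scene",n],D["top",n]
    for i in a[2]:
        for j in b[2]:
            x,e=tri([(a[0],a[1],i["xy"]),(b[0],b[1],j["xy"])]); print(n,np.round(i["xy"]),np.round(j["xy"]),round(i["score"],2),round(j["score"],2),x,round(e,1))
print(ctrl.get_obs())
E
```

```text
scene campos [-262.5  686.   917.5]
top campos [ 405.1  164.2 1564.4]
deck [294. 222.] [292. 221.] 0.79 0.57 [496.6 250.1  15.6] 2.4
lane_left [264. 219.] [406. 214.] 0.82 0.72 [567.5  94.  -21. ] 213.0
lane_left [264. 219.] [262. 212.] 0.82 0.57 [522.5 340.3  55.2] 0.8
lane_left [283. 217.] [406. 214.] 0.72 0.72 [576.2  50.2 -70.6] 181.3
lane_left [283. 217.] [262. 212.] 0.72 0.57 [505.5 316.1  70.8] 26.3
lane_middle [291. 206.] [290. 209.] 0.9 0.65 [528.9 249.5  57.3] 4.2
lane_middle [291. 206.] [319. 208.] 0.9 0.58 [553.9 192.4   6.5] 33.6
lane_right [309. 192.] [317. 205.] 0.74 0.84 [540.4 169.4  68.6] 1.2
bar_full [289. 208.] [290. 207.] 0.63 0.84 [534.5 251.   46.1] 3.0
bar_full [289. 208.] [211. 193.] 0.63 0.52 [495.5 384.  188.1] 106.4
bar_full [205. 238.] [290. 207.] 0.46 0.84 [579.9 381.7 -27.1] 128.9
bar_full [205. 238.] [211. 193.] 0.46 0.52 [590.4 507.8   9. ] 2.6
bar_used [310. 195.] [320. 200.] 0.62 0.52 [556.8 156.9  36.5] 3.5
bar_stub [263. 257.] [160. 245.] 0.81 0.76 [361.3 522.7 202.8] 96.6
bar_stub [263. 257.] [284. 238.] 0.81 0.75 [467.9 326.9 -75.3] 50.9
bar_stu
[... 1547 characters left out ...]
 216.] 0.85 0.66 [513.4 602.    5.5] 7.2
emery_block [269. 227.] [178. 216.] 0.47 0.66 [436.8 469.4 209.1] 100.8
emery_block [281. 215.] [178. 216.] 0.28 0.66 [425.2 449.6 258.5] 110.2
turned_ring [205. 241.] [210. 190.] 0.48 0.49 [598.3 510.3 -10.6] 0.7
nut [383. 150.] [443. 175.] 0.53 0.39 [ 633.4 -227.3   23.5] 0.4
{'t': 1.6, 'qpos': array([-1.2,  0.4,  1.6,  0. ,  1.1, -0. ]), 'qvel': array([ 0., -0.,  0., -0., -0., -0.]), 'joint_torque': array([  0. , -54.5, -27.4,   0.1,   0. ,   0. ]), 'ee_pos': array([ 265. , -566. ,  194.7]), 'orientation': array([3.1, 0.7, 0. ]), 'ft_force': array([-0.7,  0.7, -1.1]), 'moment': array([-0., -0.,  0.]), 'grasp_force': 0.0, 'width': 87.62615776280907}
```

```bash
python3 -c "
import cv2
a=cv2.imread('pics/scene0.png');b=cv2.imread('pics/top0.png')
cv2.imwrite('pics/s1.png',cv2.resize(a[120:320,150:470],(800,500),interpolation=cv2.INTER_CUBIC))
cv2.imwrite('pics/t1.png',cv2.resize(b[130:290,130:530],(800,320),interpolation=cv2.INTER_CUBIC))"
```

```text
(no output)
```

View pics/s1.png

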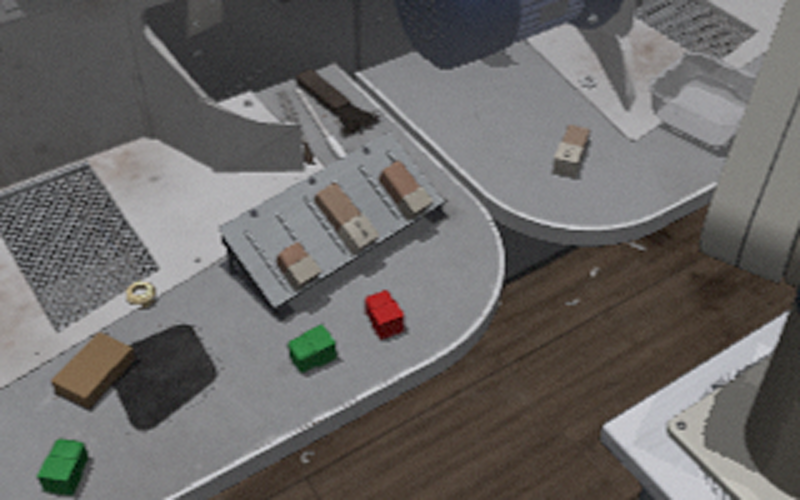

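View pics/t1.png

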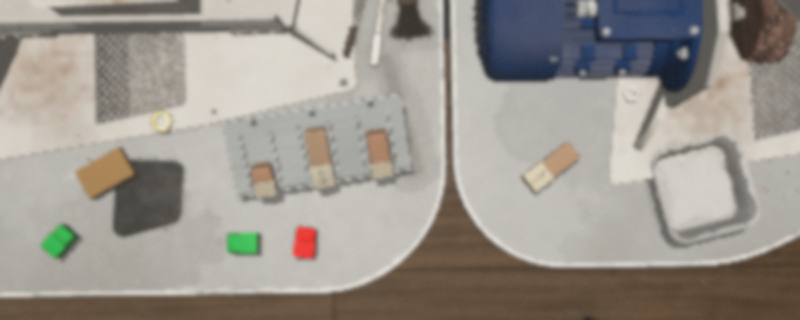

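```bash
cat >> h.py <<'E'
def down(a):
    a=np.radians(a); y=np.array([np.cos(a),np.sin(a),0]); z=np.array([0,0,-1.]); return np.c_[np.cross(y,z),y,z]
def slope(a,t=27.):  # a: yaw of tool y (deck y), tool z into the seat
    A=R.from_euler('z',a-90,degrees=True).as_matrix()
    t=np.radians(t); z=A@[np.sin(t),0,-np.cos(t)]; y=A@[0,1.,0]; return np.c_[np.cross(y,z),y,z]
def plan(pt,Rt,jaw,mm=45,deg=9.5,start=None):
    o=ctrl.get_obs()
    p,Q=start if start else (o["ee_pos"].copy(),R.from_rotvec(o["orientation"]))
    Rt=Rt if isinstance(Rt,R) else R.from_matrix(Rt); pt=np.array(pt,float)
    ang=(Q.inv()*Rt).magnitude(); n=max(1,int(np.ceil(max(np.linalg.norm(pt-p)/mm,np.degrees(ang)/deg))))
    for i in range(n):
        f=1/(n-i); s=np.round(Q.inv().apply(pt-p)*f/50,2); w=np.round((Q.inv()*Rt).as_rotvec()*f/(np.pi/2),2)
        print([jaw,(s+0).tolist(),(w+0).tolist()],end=",\n")
        p=p+Q.apply(s*50); Q=Q*R.from_rotvec(w*np.pi/2)
    print('#',n,'end',np.round(p,1)); return p,Q
E
python3 - <<'E'
from h import *
np.set_printoptions(precision=3,suppress=True)
im=ctrl.get_image("wrist");print(np.array(im["hand_eye"]),np.array(im["camera_matrix"]))
plan([420,-170,330],down(45),1)
E
```

```text
[[   0.001   -0.968   -0.25    69.8  ]
 [   1.       0.001    0.       0.031]
 [  -0.      -0.25     0.968 -189.717]
 [   0.       0.       0.       1.   ]] [[359.369   0.    317.52 ]
 [  0.    359.369 203.602]
 [  0.      0.      1.   ]]
[1, [0.51, -0.49, -0.23], [0.0, 0.0, -0.1]],
[1, [0.58, -0.4, -0.23], [0.0, 0.0, -0.1]],
[1, [0.64, -0.31, -0.22], [0.0, 0.0, -0.1]],
[1, [0.68, -0.2, -0.23], [0.0, 0.0, -0.1]],
[1, [0.7, -0.09, -0.22], [0.0, 0.0, -0.1]],
[1, [0.71, 0.02, -0.23], [0.0, 0.0, -0.1]],
[1, [0.7, 0.13, -0.22], [0.0, 0.0, -0.1]],
[1, [0.67, 0.24, -0.23], [0.0, 0.0, -0.1]],
[1, [0.62, 0.34, -0.22], [0.0, 0.0, -0.11]],
[1, [0.56, 0.44, -0.23], [0.0, 0.0, -0.1]],
[1, [0.48, 0.52, -0.22], [0.0, 0.0, -0.11]],
[1, [0.38, 0.59, -0.23], [0.0, 0.0, -0.1]],
# 12 end [ 420.  -170.3  330.2]
```

Request:
{"fn": "apply_moves", "kwargs": {
  "targets": [
    [1,[0.51,-0.49,-0.23],[0,0,-0.1]],
    [1,[0.58,-0.4,-0.23],[0,0,-0.1]],
    [1,[0.64,-0.31,-0.22],[0,0,-0.1]],
    [1,[0.68,-0.2,-0.23],[0,0,-0.1]],
    [1,[0.7,-0.09,-0.22],[0,0,-0.1]],
    [1,[0.71,0.02,-0.23],[0,0,-0.1]],
    [1,[0.7,0.13,-0.22],[0,0,-0.1]],
    [1,[0.67,0.24,-0.23],[0,0,-0.1]]
  ]
}}

```text
t: 2.65
ee_pos: [368.7, -300.9, 285.7]
orientation: [2.074, 2.359, 0.0]
ft_force: [0.1, -0.6, 0.5]
width: 87.7
grasp_force: 0.0
```

Request:
{"fn": "apply_moves", "kwargs": {
  "targets": [
    [1,[0.62,0.34,-0.22],[0,0,-0.11]],
    [1,[0.56,0.44,-0.23],[0,0,-0.1]],
    [1,[0.48,0.52,-0.22],[0,0,-0.11]],
    [1,[0.38,0.59,-0.23],[0,0,-0.1]]
  ]
}}

```text
t: 3.15
ee_pos: [420.2, -169.1, 330.7]
orientation: [1.197, 2.904, 0.0]
ft_force: [0.3, -0.4, 0.1]
width: 88.1
grasp_force: 0.0
```

```bash
cat > m.py <<'E'
from h import *
import sys,pickle
np.set_printoptions(precision=1,suppress=True)
tag=sys.argv[1]; names=sys.argv[2:]
p,K,V=cam("wrist"); cv2.imwrite(f"pics/w{tag}.png",p); out={}
for n in names:
    r=ctrl.pinpoint(n,"wrist")[:2]; out[n]=r
    for i in r: print(n,np.round(i["xy"],1),round(i["score"],2),"at z15",onz(K,V,i["xy"],15))
pickle.dump((K,V,out),open(f"w{tag}.pkl","wb"))
o=ctrl.get_obs();print(o["t"],o["ee_pos"],o["orientation"],o["qpos"])
E
python3 m.py 1 bar_new bar_new_mid tray; python3 -c "
from h import *
plan([410,215,320],slope(95.8,15),1)"
```

```text
bar_new [392. 179.] 0.87 at z15 [ 516.2 -111.6   15. ]
bar_new [270.1 260.3] 0.44 at z15 [ 479.5 -326.2   15. ]
bar_new_mid [391.9 173. ] 0.69 at z15 [ 509.6 -105.9   15. ]
bar_new_mid [393.9 176.5] 0.56 at z15 [ 515.4 -107.3   15. ]
tray [270.2 258.5] 0.83 at z15 [ 477.5 -324.    15. ]
3.35 [ 420.  -170.2  330.3] [ 1.2  2.9 -0. ] [-0.4  0.   1.8 -0.   1.3 -1.2]
[1, [0.62, 0.59, 0.02], [-0.01, -0.02, -0.06]],
[1, [0.57, 0.64, 0.01], [-0.01, -0.02, -0.06]],
[1, [0.5, 0.69, 0.01], [-0.01, -0.02, -0.06]],
[1, [0.43, 0.74, 0.0], [-0.01, -0.02, -0.06]],
[1, [0.36, 0.78, 0.0], [-0.01, -0.01, -0.06]],
[1, [0.29, 0.81, 0.01], [-0.01, -0.02, -0.07]],
[1, [0.2, 0.83, 0.02], [-0.01, -0.01, -0.06]],
[1, [0.12, 0.85, 0.03], [-0.01, -0.02, -0.07]],
[1, [0.04, 0.85, 0.04], [0.0, -0.01, -0.06]],
# 9 end [409.8 214.8 319.8]
```

Request:
{"fn": "apply_moves", "kwargs": {
  "targets": [
    [1,[0.62,0.59,0.02],[-0.01,-0.02,-0.06]],
    [1,[0.57,0.64,0.01],[-0.01,-0.02,-0.06]],
    [1,[0.5,0.69,0.01],[-0.01,-0.02,-0.06]],
    [1,[0.43,0.74,0],[-0.01,-0.02,-0.06]],
    [1,[0.36,0.78,0],[-0.01,-0.01,-0.06]],
    [1,[0.29,0.81,0.01],[-0.01,-0.02,-0.07]],
    [1,[0.2,0.83,0.02],[-0.01,-0.01,-0.06]],
    [1,[0.12,0.85,0.03],[-0.01,-0.02,-0.07]]
  ]
}}

```text
t: 4.35
ee_pos: [411.5, 172.4, 321.0]
orientation: [-0.004, 2.897, 0.035]
ft_force: [0.8, -0.0, 0.3]
width: 87.9
grasp_force: 0.0
```

```bash
python3 m.py 2 bar_full bar_used bar_stub bar_stub_mid lane_left lane_middle lane_right deck rack; python3 -c "
from h import *
plan([440,300,220],slope(95.8,27),1)"
```

```text
bar_full [371.2 202.8] 0.86 at z15 [558.1 262.2  15. ]
bar_used [307.4 208.8] 0.69 at z15 [567.8 166.1  15. ]
bar_stub [392.5 115.4] 0.93 at z15 [425.9 280.3  15. ]
bar_stub [492.4 105.1] 0.89 at z15 [412.2 411.6  15. ]
bar_stub_mid [395.3  95. ] 0.83 at z15 [399.3 281.1  15. ]
bar_stub_mid [433.6 178.9] 0.76 at z15 [519.  350.6  15. ]
lane_left [435.2 189.5] 0.77 at z15 [536.3 355.8  15. ]
lane_left [435.2 192.6] 0.56 at z15 [541.5 356.6  15. ]
lane_middle [370.1 200.1] 0.74 at z15 [553.5 260.2  15. ]
lane_middle [434.6 194.1] 0.45 at z15 [544.  356.1  15. ]
lane_right [308.4 209.5] 0.83 at z15 [569.  167.6  15. ]
lane_right [434.5 178.4] 0.52 at z15 [518.2 351.8  15. ]
deck [364.8 170.7] 0.55 at z15 [505.6 248.9  15. ]
rack [368.8 197.1] 0.67 at z15 [548.4 257.8  15. ]
4.85 [411.5 171.1 321.4] [-0.   2.9  0. ] [ 0.4 -0.1  2.  -0.1  1.  -1.1]
[1, [-0.01, 0.63, 0.54], [0.0, -0.04, -0.02]],
[1, [0.0, 0.63, 0.54], [0.0, -0.03, -0.01]],
[1, [0.01, 0.63, 0.54], [0.0, -0.04, -0.02]],
[1, [0.03, 0.64, 0.55], [-0.01, -0.03, -0.01]],
# 4 end [440.1 300.2 219.8]
```

View pics/w2.png

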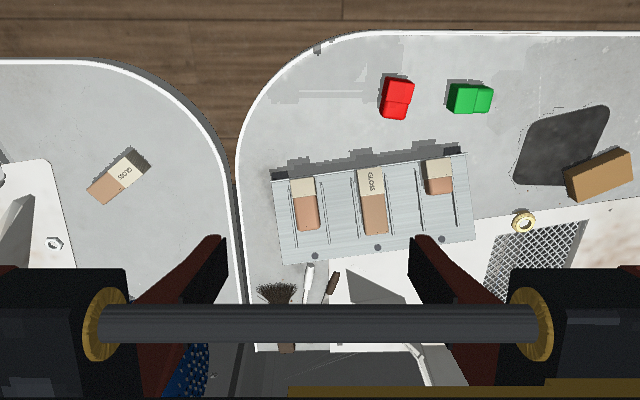

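View pics/w1.png

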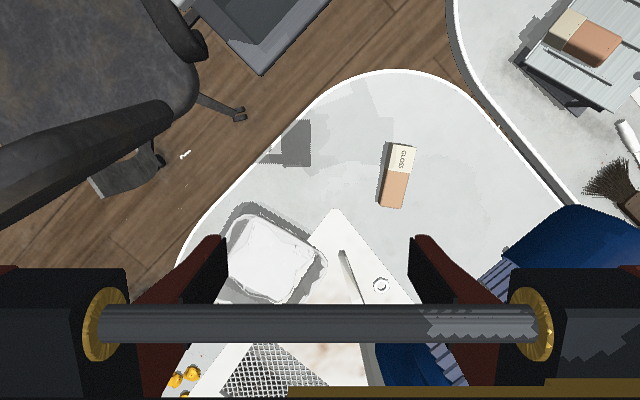

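Request:
{"fn": "apply_moves", "kwargs": {
  "targets": [
    [1,[-0.01,0.63,0.54],[0,-0.04,-0.02]],
    [1,[0,0.63,0.54],[0,-0.03,-0.01]],
    [1,[0.01,0.63,0.54],[0,-0.04,-0.02]],
    [1,[0.03,0.64,0.55],[-0.01,-0.03,-0.01]]
  ]
}}

```text
t: 5.35
ee_pos: [439.9, 302.2, 219.4]
orientation: [-0.133, 2.673, 0.041]
ft_force: [1.3, -0.8, 0.5]
width: 88.0
grasp_force: 0.0
```

```bash
python3 m.py 3 bar_full bar_used bar_stub bar_stub_mid lane_left lane_middle lane_right deck rack
cat > fit.py <<'E'
from h import *
import pickle
from scipy.optimize import least_squares
np.set_printoptions(precision=2,suppress=True)
t=np.radians(27)
def deckp(x,y,z): # rack frame
    return np.array([-60+2+x*np.cos(t)-z*np.sin(t), y, 22+x*np.sin(t)+z*np.cos(t)])
# deck origin x offset from rack centre is a free parameter (q[4])
L=dict(lane_left=(45.5,90,15.5),lane_middle=(45.5,0,15.5),lane_right=(45.5,-90,15.5),deck=(0,0,0),bar_full=(45.5,0,0),bar_used=(45.5,-90,0),bar_stub=(45.5,90,0),bar_stub_mid=(24.5,90,15.5))
S=[];
for f in ("2","3"):
    K,V,o=pickle.load(open(f"w{f}.pkl","rb"))
    S.append((f,K,V,{n:[i["xy"] for i in r] for n,r in o.items()}))
px={"scene":dict(deck=[(294,222)],lane_left=[(264,219)],lane_middle=[(291,206)],lane_right=[(309,192)],bar_full=[(289,208)],bar_used=[(310,195)],bar_stub_mid=[(267,226)]),
"top":dict(deck=[(292,221)],lane_left=[(262,212)],lane_middle=[(290,209)],lane_right=[(317,205)],bar_full=[(290,207)],bar_used=[(320,200)],bar_stub_mid=[(260,219)])}
for c in px:
    im=ctrl.get_image(c); S.append((c,np.array(im["camera_matrix"]),np.array(im["view"]),px[c]))
def world(q,n): 
    p=R.from_euler('z',q[2]).as_matrix()@(deckp(*L[n])-deckp(0,0,0)*[1,0,0]); return p+[q[0],q[1],q[3]]
def obs(q,gate):
    out=[]
    for c,K,V,D in S:
        for n,l in D.items():
            if n in L:
                for uv in l:
                    uv=np.array(uv); e=proj(K,V,world(q,n))-uv
                    if np.linalg.norm(e)<gate: out.append((c,n,e))
    return out
q=np.array([497,250,np.radians(5.8),0.])
for g in (22,18,12,9):
    keys=[(c,n,tuple(e)) for c,n,e in obs(q,g)]
    pts=[(c,n,proj(K,V,world(q,n))-e) for c,n,e in obs(q,g) for cc,K,V,D in S if cc==c]
    cams={c:(K,V) for c,K,V,D in S}
    q=least_squares(lambda q:np.concatenate([(proj(*cams[c],world(q,n))-uv)*(2 if c in("scene","top") else 1) for c,n,uv in pts]),q,loss="soft_l1",x_scale=[1,1,.01,1]).x
print(q,np.degrees(q[2]))
for c,n,e in obs(q,15): print(c,n,e)
for n in L: print(n,world(q,n))
for f in ("2","3"):
    im=cv2.imread(f"pics/w{f}.png");K,V=cams[f]
    def P(x,y,z):
        L["_"]=(x,y,z); return tuple(int(v) for v in np.round(proj(K,V,world(q,"_"))))
    for y in (90,0,-90):
        for s in (-1,1): cv2.line(im,P(12,y+s*22,7),P(97,y+s*22,7),(0,255,0),1)
    cv2.line(im,P(0,-138,10),P(0,138,10),(0,0,255),1);cv2.line(im,P(120,-138,0),P(120,138,0),(0,0,255),1)
    for a,b in (((.5,73.5),(48.5,73.5)),((48.5,73.5),(48.5,106.5)),((48.5,106.5),(.5,106.5)),((.5,106.5),(.5,73.5))): cv2.line(im,P(*a,31),P(*b,31),(255,0,0),1)
    cv2.imwrite(f"pics/o{f}.png",im)
np.save("rack.npy",q)
E
python3 fit.py
```

```text
bar_full [267.  180.3] 0.79 at z15 [564.3 256.   15. ]
bar_used [180.9 179.3] 0.7 at z15 [572.7 153.6  15. ]
bar_used [344.9 158.7] 0.65 at z15 [524.4 344.5  15. ]
bar_stub [427.9  69.7] 0.7 at z15 [415.2 408.3  15. ]
bar_stub [291.5  70. ] 0.62 at z15 [428.4 278.1  15. ]
bar_stub_mid [402.1  53.6] 0.62 at z15 [402.9 379.7  15. ]
bar_stub_mid [345.9 158.9] 0.6 at z15 [524.6 345.7  15. ]
lane_left [351.  178.3] 0.93 at z15 [551.6 356.1  15. ]
lane_middle [183.2 181.2] 0.41 at z15 [575.4 155.9  15. ]
deck [263.2 136.2] 0.67 at z15 [503.9 251.3  15. ]
rack [271.  164.4] 0.74 at z15 [540.6 260.4  15. ]
rack [260.6 134.1] 0.72 at z15 [501.5 248.5  15. ]
5.85 [440.1 300.8 221. ] [-0.1  2.7  0. ] [ 0.7  0.1  2.1 -0.5  0.6 -0.6]
[499.22 248.91   0.13   0.5 ] 7.421860799823318
2 bar_full [-1.55 -2.08]
2 bar_used [-0.92 -0.52]
2 bar_stub_mid [ 1.65 -1.18]
2 lane_left [1.76 3.58]
2 lane_left [1.76 0.48]
2 lane_middle [0.8  0.89]
2 lane_right [-2.66 -0.71]
2 deck [ 1.09 -2.05]
3 bar_full [-3.98 -2.33]
3 bar_used [0.52 0.84]
3 bar_stub_mid [ 0.04 -0.51]
3 lane_left [-4.89  0.04]
3 deck [-2.98 -0.33]
scene deck [ 0.7  -2.54]
scene lane_left [0.03 0.33]
scene lane_middle [-3.36 -0.14]
scene lane_right [0.63 1.32]
scene bar_full [-2.57 -0.13]
scene bar_used [-1.76  0.39]
scene bar_stub_mid [ 0.94 -1.05]
top deck [-0.28 -1.29]
top lane_left [-1.52  0.38]
top lane_middle [-0.41 -0.78]
top lane_right [ 1.68 -0.94]
top bar_full [-0.45 -0.65]
top bar_used [-1.64  2.23]
top bar_stub_mid [ 1.65 -0.38]
lane_left [520.82 342.48  56.97]
lane_middle [532.45 253.24  56.97]
lane_right [544.07 163.99  56.97]
deck [499.22 248.91  22.5 ]
bar_full [539.43 254.15  43.16]
bar_used [551.05 164.9   43.16]
bar_stub [527.8  343.39  43.16]
bar_stub_mid [502.27 340.07  47.43]
```

View pics/o3.png

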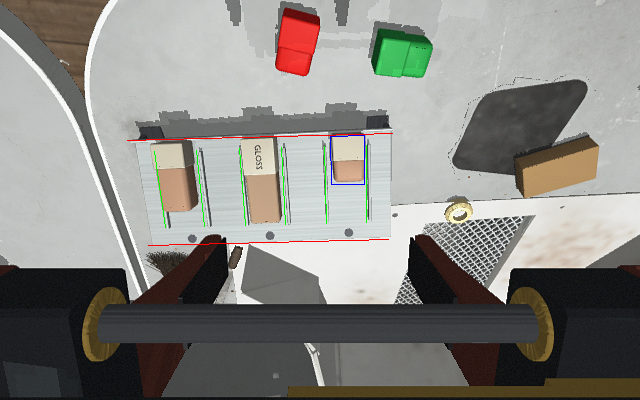

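```bash
python3 -c "
import cv2
b=cv2.imread('pics/w3.png')
cv2.imwrite('pics/w3z.png',cv2.resize(b[120:250,125:400],(792,374),interpolation=cv2.INTER_CUBIC))"
```

```text
(no output)
```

View pics/w3z.png

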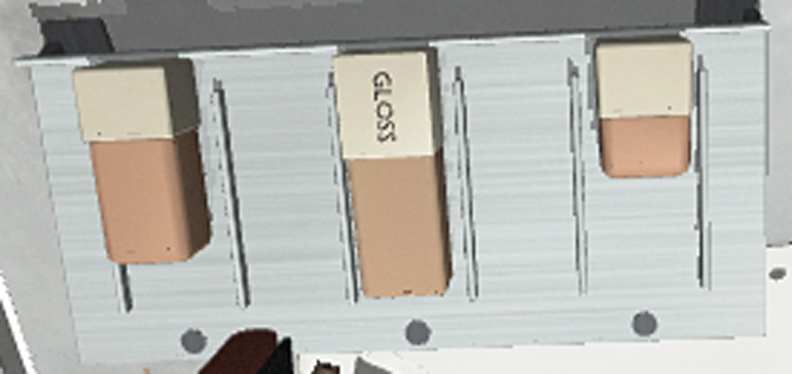

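```bash
cat > fit2.py <<'E'
exec(open("fit.py").read().split("for c,n,e in obs(q,15)")[0])
C=[((125,312),(97,-113.5,7)),((243,307),(97,-66.5,7)),((352,300),(97,-23.5,7)),((474,298),(97,23.5,7)),((583,293),(97,66.5,7)),((708,290),(97,113.5,7)),
((216,82),(12,-66.5,7)),((333,75),(12,-23.5,7)),((458,68),(12,23.5,7)),((572,62),(12,66.5,7)),((702,58),(12,113.5,7)),((80,362),(120,-138,0)),((765,335),(120,138,0))]
def wp(q,l): L["_"]=l; return world(q,"_")
def res(q,net=.4): 
    a=[(proj(*cams["3"],wp(q,l))-(np.array(uv)/2.88+[125,120])) for uv,l in C]
    b=[(proj(*cams[c],world(q,n))-uv)*net*(2 if c in("scene","top") else 1) for c,n,uv in pts]
    return np.concatenate(a+b)
for net in (0,.3,1):
    r=least_squares(res,q,loss="soft_l1",x_scale=[1,1,.01,1],args=(net,)); print(net,r.x,np.degrees(r.x[2]),world(r.x,"bar_stub_mid"),world(r.x,"lane_left"))
    if net<1: print(r.fun[:26].reshape(-1,2).round(1).tolist())
    if net==.3: np.save("rack.npy",r.x)
E
python3 fit2.py
```

```text
[499.22 248.91   0.13   0.5 ] 7.421860799823318
0 [497.92 250.41   0.15  -0.41] 8.832803592886597 [498.72 341.62  46.53] [517.21 344.49  56.06]
[[-0.6, -0.7], [-0.1, -0.8], [0.2, 0.0], [-0.2, -1.1], [0.6, -1.0], [-0.2, -1.7], [-0.7, 1.0], [-1.1, 1.5], [-0.2, 1.8], [1.0, 1.8], [0.8, 1.0], [-0.2, -0.2], [1.1, -0.7]]
0.3 [498.73 250.3    0.15  -0.9 ] 8.742562003678035 [499.67 341.5   46.03] [518.16 344.35  55.56]
[[-0.6, -0.7], [-0.2, -0.6], [0.1, 0.2], [-0.4, -0.8], [0.3, -0.7], [-0.7, -1.4], [-0.7, 1.3], [-1.1, 1.8], [-0.3, 2.2], [0.8, 2.3], [0.4, 1.6], [-0.2, -0.2], [0.6, -0.4]]
1 [499.64 250.05   0.15  -1.19] 8.499950964581089 [500.97 341.25  45.74] [519.47 344.01  55.28]
```

```bash
cat >> h.py <<'E'
def dk(x,y,z):
    q=np.load("rack.npy"); t=np.radians(27)
    v=R.from_euler('z',q[2]).apply([x*np.cos(t)-z*np.sin(t),y,22+x*np.sin(t)+z*np.cos(t)]); return v+[q[0],q[1],0]
YAW=98.75
E
python3 - <<'E'
from h import *
s=plan(dk(24.5,90,70),slope(YAW),.6)
plan(dk(24.5,90,11),slope(YAW),.6,mm=20,start=s)
E
```

```text
[0.6, [0.14, 0.21, 0.86], [0.0, 0.0, -0.01]],
[0.6, [0.14, 0.22, 0.86], [-0.01, 0.0, -0.01]],
[0.6, [0.13, 0.21, 0.87], [0.0, 0.0, -0.01]],
# 3 end [475.3 338.   95.4]
[0.6, [0.0, 0.0, 0.39], [0.0, 0.0, 0.0]],
[0.6, [0.0, 0.0, 0.39], [0.0, 0.0, 0.0]],
[0.6, [-0.01, 0.0, 0.4], [0.0, 0.0, 0.0]],
# 3 end [501.9 342.   42.9]
```

Request:
{"fn": "apply_moves", "kwargs": {
  "targets": [
    [0.6,[0.14,0.21,0.86],[0,0,-0.01]],
    [0.6,[0.14,0.22,0.86],[-0.01,0,-0.01]],
    [0.6,[0.13,0.21,0.87],[0,0,-0.01]],
    [0.6,[0,0,0.2],[0,0,0]]
  ]
}}

```text
t: 6.55
ee_pos: [478.9, 338.2, 83.4]
orientation: [-0.202, 2.674, 0.042]
ft_force: [-0.1, 0.6, 0.1]
width: 70.6
grasp_force: 0.0
```

```bash
python3 m.py 4 bar_stub_mid; python3 - <<'E'
from h import *
import pickle
K,V,o=pickle.load(open("w4.pkl","rb"));print(proj(K,V,dk(24.5,90,15.5)))
im=cv2.imread("pics/w4.png")
def ln(a,b,c): cv2.line(im,*[tuple(int(v) for v in proj(K,V,dk(*p)).round()) for p in(a,b)],c,1)
for y in(68,112): ln((12,y,7),(97,y,7),(0,255,0))
for a,b in (((.5,73.5),(48.5,73.5)),((48.5,73.5),(48.5,106.5)),((48.5,106.5),(.5,106.5)),((.5,106.5),(.5,73.5))): ln((*a,31),(*b,31),(255,0,0))
cv2.imwrite("pics/o4.png",im)
plan(dk(24.5,90,11),slope(YAW),.6,mm=20)
E
```

```text
bar_stub_mid [236.4  38. ] 0.85 at z15 [402.8 281.9  15. ]
bar_stub_mid [313.5 220. ] 0.71 at z15 [532.6 343.4  15. ]
6.65 [479.4 338.3  85.4] [-0.2  2.7  0. ] [ 0.7  0.4  2.1 -0.8  0.3 -0.2]
[317.20675222 217.4545131 ]
[0.6, [-0.01, 0.0, 0.32], [0.0, 0.0, 0.0]],
[0.6, [-0.01, 0.0, 0.32], [0.0, 0.0, 0.0]],
[0.6, [0.0, 0.01, 0.32], [0.0, -0.01, 0.0]],
# 3 end [501.4 342.   42.9]
```

View pics/o4.png

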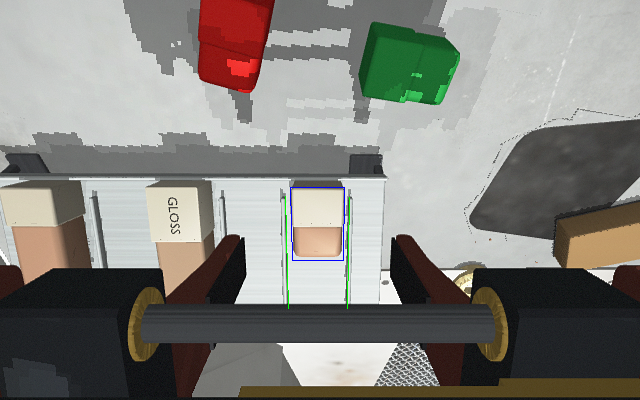

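Request:
{"fn": "apply_moves", "kwargs": {
  "targets": [
    [0.6,[-0.03,0,0.32],[0,0,0]],
    [0.6,[-0.03,0,0.32],[0,0,0]],
    [0.6,[-0.02,0.01,0.32],[0,-0.01,0]],
    [-1,[0,0,0],[0,0,0]],
    [-1,[0,0,0],[0,0,0]],
    [-1,[0,0,0],[0,0,0]],
    [-1,[0,0,0],[0,0,0]]
  ]
}}

```text
t: 7.52
ee_pos: [504.3, 343.2, 45.6]
orientation: [-0.2, 2.654, 0.048]
ft_force: [-0.4, 0.2, 0.2]
width: 34.0
grasp_force: 0.0
```

```bash
python3 - <<'E'
from h import *
o=ctrl.get_obs();print({k:np.round(o[k],1) for k in("t","ee_pos","orientation","ft_force","width","grasp_force")})
s=plan(dk(24.5,90,90),slope(YAW),-1,mm=35)
s=plan([440,120,190],down(85),-1,start=s)
s=plan([480,-328,190],down(45),-1,mm=50,start=s)
E
```

```text
{'t': np.float64(7.5), 'ee_pos': array([504.3, 343.2,  45.6]), 'orientation': array([-0.2,  2.7,  0. ]), 'ft_force': array([-0.4,  0.2,  0.2]), 'width': np.float64(34.0), 'grasp_force': np.float64(0.0)}
[-1, [0.02, -0.01, -0.52], [0.0, 0.0, 0.0]],
[-1, [0.02, -0.01, -0.52], [0.0, 0.0, 0.0]],
[-1, [0.02, 0.0, -0.52], [0.0, 0.01, 0.0]],
# 3 end [466.2 336.5 113.4]
[-1, [0.06, -0.7, -0.31], [0.01, 0.05, 0.02]],
[-1, [0.06, -0.71, -0.3], [0.0, 0.05, 0.03]],
[-1, [0.05, -0.71, -0.3], [0.01, 0.05, 0.02]],
[-1, [0.05, -0.72, -0.28], [0.0, 0.05, 0.03]],
[-1, [0.04, -0.72, -0.27], [0.01, 0.05, 0.02]],
[-1, [0.04, -0.72, -0.27], [0.0, 0.05, 0.03]],
# 6 end [440.  119.8 190.2]
[-1, [-0.18, -0.98, -0.01], [0.0, 0.0, 0.05]],
[-1, [-0.25, -0.97, -0.01], [0.0, 0.0, 0.05]],
[-1, [-0.33, -0.94, -0.01], [0.0, 0.0, 0.05]],
[-1, [-0.4, -0.91, 0.0], [0.0, 0.0, 0.05]],
[-1, [-0.47, -0.88, -0.01], [0.0, 0.0, 0.05]],
[-1, [-0.54, -0.84, 0.0], [0.0, 0.0, 0.05]],
[-1, [-0.61, -0.8, -0.01], [0.0, 0.0, 0.05]],
[-1, [-0.67, -0.74, 0.0], [0.0, 0.0, 0.05]],
[-1, [-0.72, -0.7, -0.01], [0.0, -0.01, 0.04]],
# 9 end [ 479.8 -328.1  190.2]
```

Request:
{"fn": "apply_moves", "kwargs": {
  "targets": [
    [-1,[0,0,0],[0,0,0]],
    [-1,[0,0,0],[0,0,0]]
  ]
}}

```text
t: 7.78
ee_pos: [504.2, 343.1, 44.9]
orientation: [-0.2, 2.655, 0.047]
ft_force: [-0.4, -0.1, 0.4]
width: 13.9
grasp_force: 0.0
```

```bash
python3 - <<'E'
from h import *
o=ctrl.get_obs();print({k:np.round(o[k],2) for k in("ee_pos","orientation","ft_force","width","grasp_force","qpos")})
print((R.from_matrix(slope(YAW)).inv()*R.from_rotvec(o["orientation"])).as_rotvec(degrees=True))
E
```

```text
{'ee_pos': array([504.23, 343.06,  44.93]), 'orientation': array([-0.2 ,  2.65,  0.05]), 'ft_force': array([-0.42, -0.13,  0.44]), 'width': np.float64(13.86), 'grasp_force': np.float64(0.0), 'qpos': array([ 0.72,  0.53,  2.06, -1.07,  0.29, -0.  ])}
[ 0.12433581 -0.50183703  0.10994871]
```

```bash
python3 - <<'E'
from h import *
p,K,V=cam("wrist"); cv2.imwrite("pics/w5.png",p)
p,K,V=cam("scene"); cv2.imwrite("pics/x5.png",p)
a=cv2.imread("pics/w5.png");b=cv2.resize(p[150:300,190:430],(640,400),interpolation=cv2.INTER_CUBIC)
cv2.imwrite("pics/c5.png",cv2.resize(np.hstack([a[60:360,200:440],cv2.resize(b,(480,300))]),(800,333)))
o=ctrl.get_obs();print(o["width"],o["grasp_force"],o["t"])
E
```

```text
5.876368207152958 0.0 7.875
```

View pics/c5.png

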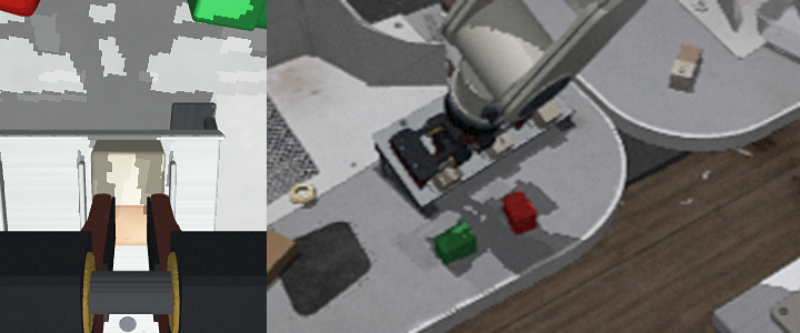

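```bash
python3 - <<'E'
from h import *
o=ctrl.get_obs();p,K,V=cam("wrist"); cv2.imwrite("pics/w6.png",p);print(o["width"],o["ee_pos"])
a=cv2.imread("pics/w4.png")
f=lambda i,x0,x1,y0,y1,w,h:cv2.resize(i[y0:y1,x0:x1],(w,h),interpolation=cv2.INTER_CUBIC)
cv2.imwrite("pics/c6.png",np.vstack([f(a,220,420,210,285,800,300),f(p,220,420,210,285,800,300)]))
E
```

```text
5.876368207152958 [504.15683912 343.00671963  44.81591952]
```

View pics/c6.png

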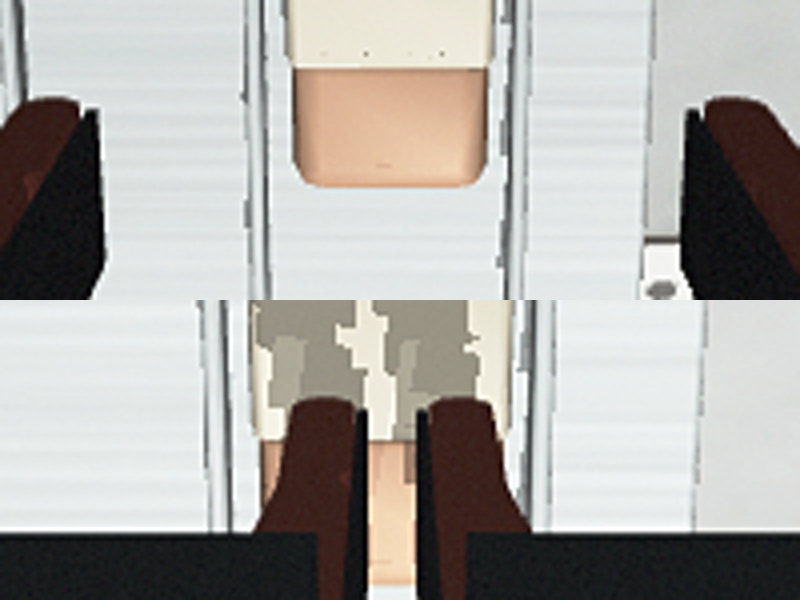

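Request:
{"fn": "apply_moves", "kwargs": {
  "targets": [
    [0.6,[0.06,0,0],[0,0,0]],
    [0.6,[0.06,0,0],[0,0,0]],
    [0.6,[0,0,0],[0,0,0]],
    [0.6,[0,0,0],[0,0,0]],
    [0.6,[0,0,0.2],[0,0,0]],
    [0.6,[0,0,0.16],[0,0,0]],
    [0.6,[0,0,0.16],[0,0,0]],
    [0.6,[0,0,0],[0,0,0]]
  ]
}}

```text
t: 8.93
ee_pos: [510.8, 343.8, 18.4]
orientation: [-0.2, 2.656, 0.047]
ft_force: [-0.5, -0.5, 0.3]
width: 70.0
grasp_force: 0.0
```

```bash
python3 - <<'E'
from h import *
o=ctrl.get_obs();p,K,V=cam("wrist"); cv2.imwrite("pics/w7.png",p);print({k:np.round(o[k],2) for k in("t","ee_pos","orientation","ft_force","width","qpos")})
print(o["ee_pos"]-dk(24.5,90,-14))
m=ctrl.masks_of("bar_stub","wrist")
for i in m: print(i["score"],i["bbox"],i["region"][200:].sum(), [ (r,np.where(i["region"][r])[0][[0,-1]]) for r in (190,200,210,220) if i["region"][r].any()])
E
```

```text
{'t': np.float64(8.93), 'ee_pos': array([510.83, 343.75,  18.44]), 'orientation': array([-0.2 ,  2.66,  0.05]), 'ft_force': array([-0.53, -0.48,  0.26]), 'width': np.float64(70.03), 'qpos': array([ 0.71,  0.59,  2.05, -1.23,  0.26,  0.16])}
[-2.07183699  0.21268437 -2.20818743]
0.83 [120.0, 0.0, 237.0, 89.4] 0 []
0.82 [274.0, 210.0, 351.7, 304.7] 6978 [(210, array([282, 348])), (220, array([279, 351]))]
0.7 [376.4, 4.3, 543.5, 103.6] 0 []
```

Request:
{"fn": "apply_moves", "kwargs": {
  "targets": [
    [0.6,[0,0,0.06],[0,0,0]],
    [-1,[0,0,0],[0,0,0]],
    [-1,[0,0,0],[0,0,0]],
    [-1,[0,0,0],[0,0,0]],
    [-1,[0,0,0],[0,0,0]],
    [-1,[0,0,0],[0,0,0]],
    [-1,[0,0,0],[0,0,0]],
    [-1,[0,0,0],[0,0,0]]
  ]
}}

```text
t: 10.02
ee_pos: [512.2, 344.1, 16.4]
orientation: [-0.2, 2.655, 0.047]
ft_force: [-1.0, -0.4, 1.9]
width: 32.7
grasp_force: 30.0
```

```bash
python3 - <<'E'
from h import *
o=ctrl.get_obs();print({k:np.round(o[k],1) for k in("t","ee_pos","orientation","ft_force","width","grasp_force")})
s=plan(o["ee_pos"]+slope(YAW)@[0,0,-95],slope(YAW),-1,mm=35)
s=plan([440,120,190],down(85),-1,start=s)
s=plan([480,-328,190],down(45),-1,mm=50,start=s)
E
```

```text
{'t': np.float64(10.0), 'ee_pos': array([512.2, 344.1,  16.4]), 'orientation': array([-0.2,  2.7,  0. ]), 'ft_force': array([-1. , -0.4,  1.9]), 'width': np.float64(32.7), 'grasp_force': np.float64(30.0)}
[-1, [-0.01, 0.0, -0.63], [0.0, 0.0, 0.0]],
[-1, [0.0, 0.0, -0.63], [0.0, 0.0, 0.0]],
[-1, [-0.01, 0.0, -0.64], [0.0, 0.01, 0.0]],
# 3 end [469.7 337.8 101.2]
[-1, [0.05, -0.7, -0.36], [0.01, 0.05, 0.02]],
[-1, [0.06, -0.71, -0.34], [0.0, 0.05, 0.03]],
[-1, [0.05, -0.71, -0.34], [0.01, 0.05, 0.02]],
[-1, [0.05, -0.72, -0.32], [0.0, 0.05, 0.03]],
[-1, [0.05, -0.73, -0.32], [0.01, 0.05, 0.02]],
[-1, [0.04, -0.73, -0.3], [0.0, 0.04, 0.03]],
# 6 end [440.1 119.9 190.2]
[-1, [-0.18, -0.98, 0.0], [0.0, 0.0, 0.05]],
[-1, [-0.25, -0.97, 0.0], [0.0, 0.0, 0.05]],
[-1, [-0.33, -0.94, 0.0], [0.0, 0.0, 0.05]],
[-1, [-0.4, -0.91, 0.0], [0.0, 0.0, 0.05]],
[-1, [-0.47, -0.88, -0.01], [0.0, 0.0, 0.05]],
[-1, [-0.54, -0.84, 0.0], [0.0, 0.0, 0.05]],
[-1, [-0.61, -0.8, -0.01], [0.0, 0.0, 0.05]],
[-1, [-0.67, -0.74, 0.0], [0.0, 0.0, 0.05]],
[-1, [-0.72, -0.7, -0.01], [0.01, 0.0, 0.04]],
# 9 end [ 479.7 -328.   190. ]
```

Request:
{"fn": "apply_moves", "kwargs": {
  "targets": [
    [-1,[0,0,-0.63],[0,0,0]],
    [-1,[0,0,-0.63],[0,0,0]],
    [-1,[0,0,-0.64],[0,0.01,0]],
    [-1,[0.05,-0.7,-0.36],[0.01,0.05,0.02]],
    [-1,[0.06,-0.71,-0.34],[0,0.05,0.03]],
    [-1,[0.05,-0.71,-0.34],[0.01,0.05,0.02]],
    [-1,[0.05,-0.72,-0.32],[0,0.05,0.03]],
    [-1,[0.05,-0.73,-0.32],[0.01,0.05,0.02]]
  ]
}}

```text
t: 11.02
ee_pos: [444.3, 158.3, 173.9]
orientation: [0.064, 3.064, 0.003]
ft_force: [1.7, 0.0, -1.2]
width: 33.1
grasp_force: 30.0
```

Request:
{"fn": "apply_moves", "kwargs": {
  "targets": [
    [-1,[0.04,-0.73,-0.3],[0,0.04,0.03]],
    [-1,[-0.18,-0.98,0],[0,0,0.05]],
    [-1,[-0.25,-0.97,0],[0,0,0.05]],
    [-1,[-0.33,-0.94,0],[0,0,0.05]],
    [-1,[-0.4,-0.91,0],[0,0,0.05]],
    [-1,[-0.47,-0.88,-0.01],[0,0,0.05]],
    [-1,[-0.54,-0.84,0],[0,0,0.05]],
    [-1,[-0.61,-0.8,-0.01],[0,0,0.05]]
  ]
}}

```text
t: 12.02
ee_pos: [471.5, -226.7, 188.0]
orientation: [0.984, 2.968, 0.014]
ft_force: [0.4, 0.2, -0.6]
width: 32.5
grasp_force: 30.0
```

```bash
python3 m.py 8 bar_new bar_new_mid tray; python3 - <<'E'
from h import *
import pickle
np.set_printoptions(precision=1,suppress=True)
o=ctrl.get_obs();print(o["width"],o["grasp_force"])
C=[]
for c in("scene","top"):
    im=ctrl.get_image(c);K,V=np.array(im["camera_matrix"]),np.array(im["view"])
    u={"scene":[(377,182),(378,180)],"top":[(404,218),(408,216)]}[c]
    for m in ctrl.masks_of("bar_new",c)[:4]:
        ys,xs=np.where(m["region"]);
        print(c,m["score"],m["bbox"],onz(K,V,(xs.mean(),ys.mean()),15))
    for m in ctrl.masks_of("tray",c)[:1]: 
        b=m["bbox"];print("tray",c,m["score"],b,onz(K,V,((b[0]+b[2])/2,(b[1]+b[3])/2),28))
for f in("1","8"):
    K,V,_=pickle.load(open(f"w{f}.pkl","rb"))
    if f=="8":
        for m in ctrl.masks_of("bar_new","wrist")[:3]:
            r=cv2.minAreaRect(np.argwhere(m["region"])[:,::-1].astype(np.float32)); print(m["score"],r)
            bx=cv2.boxPoints(r); print(np.array([onz(K,V,b,28) for b in bx]), onz(K,V,r[0],28))
        for m in ctrl.masks_of("tray","wrist")[:1]: print("tray",m["score"],m["bbox"])
E
```

```text
bar_new [432.8 142.6] 0.78 at z15 [ 515.5 -110.5   15. ]
bar_new_mid [434.3 142.1] 0.68 at z15 [ 516. -109.   15.]
tray [243.5 236. ] 0.84 at z15 [ 478.4 -325.4   15. ]
12.225 [ 471.3 -225.4  187.7] [1. 3. 0.] [-0.5  0.3  1.9  0.   1.  -1.4]
33.179388649470965 29.99756008386612
scene 0.73 [372.5, 173.1, 386.2, 190.9] [ 509.4 -103.1   15. ]
tray scene 0.98 [408.9, 141.4, 442.4, 172.7] [ 504.6 -326.1   28. ]
top 0.75 [390.4, 203.6, 415.0, 227.3] [ 515.5 -104.4   15. ]
tray top 0.6 [454.3, 202.6, 474.8, 236.4] [ 492.6 -288.7   28. ]
0.95 ((439.04107666015625, 138.3904266357422), (42.72002410888672, 97.6123275756836), 20.556045532226562)
[[ 522.  -155.4   28. ]
 [ 468.8  -82.8   28. ]
 [ 502.7  -59.5   28. ]
 [ 558.9 -131.6   28. ]] [ 512.1 -106.2   28. ]
0.75 ((221.71856689453125, 224.39892578125), (153.72328186035156, 122.79674530029297), 13.846207618713379)
[[ 431.8 -434.2   28. ]
 [ 358.9 -324.3   28. ]
 [ 473.4 -231.4   28. ]
 [ 560.  -336.4   28. ]] [ 453.2 -330.    28. ]
tray 0.56 [136.7, 158.5, 286.3, 304.8]
```

```bash
python3 - <<'E'
from h import *
s=plan([482,-328,150],down(50),-1,mm=50)
s=plan([482,-328,-3],down(50),-1,mm=40,start=s)
E
```

```text
[-1, [-0.46, -0.52, 0.25], [0.0, 0.0, 0.01]],
[-1, [-0.47, -0.51, 0.26], [0.0, 0.0, 0.01]],
[-1, [-0.48, -0.51, 0.25], [0.01, 0.01, 0.02]],
# 3 end [ 481.9 -328.2  150.1]
[-1, [0.0, 0.0, 0.77], [0.0, 0.0, 0.0]],
[-1, [0.0, 0.0, 0.76], [0.0, 0.0, 0.0]],
[-1, [-0.01, 0.01, 0.77], [0.0, 0.0, 0.0]],
[-1, [0.0, 0.0, 0.76], [0.0, 0.0, 0.0]],
# 4 end [ 481.8 -327.9   -2.9]
```

Request:
{"fn": "apply_moves", "kwargs": {
  "targets": [
    [-1,[-0.46,-0.52,0.25],[0,0,0.01]],
    [-1,[-0.47,-0.51,0.26],[0,0,0.01]],
    [-1,[-0.48,-0.51,0.25],[0.01,0.01,0.02]],
    [-1,[0,0,0.77],[0,0,0]],
    [-1,[0,0,0.76],[0,0,0]],
    [-1,[0,0,0.6],[0,0,0]],
    [-1,[0,0,0.4],[0,0,0]],
    [-1,[0,0,0.3],[0,0,0]]
  ]
}}

```text
t: 13.62
ee_pos: [481.2, -328.7, 7.8]
orientation: [-1.075, -2.946, 0.0]
ft_force: [-0.5, 0.1, -0.8]
width: 32.7
grasp_force: 30.0
```

Request:
{"fn": "apply_moves", "kwargs": {
  "targets": [
    [-1,[0,0,0.12],[0,0,0]],
    [-1,[0,0,0.12],[0,0,0]],
    [0.1,[0,0,0],[0,0,0]],
    [0.1,[0,0,0],[0,0,0]],
    [0.1,[0,0,0],[0,0,0]],
    [0.1,[0,0,0],[0,0,0]],
    [0.1,[0,0,0],[0,0,0]],
    [0.1,[0,0,-0.3],[0,0,0]]
  ]
}}

```text
t: 14.62
ee_pos: [480.2, -328.2, 11.2]
orientation: [-1.075, -2.944, -0.001]
ft_force: [0.1, -0.2, -0.3]
width: 48.4
grasp_force: 0.0
```

```bash
python3 - <<'E'
from h import *
s=plan([481,-328,170],down(46),.6,mm=55)
s=plan([470,-150,190],down(37),.6,mm=55,start=s)
E
```

```text
[0.6, [0.0, 0.0, -1.06], [0.0, 0.0, 0.01]],
[0.6, [0.01, 0.0, -1.06], [0.0, 0.0, 0.02]],
[0.6, [0.0, 0.01, -1.06], [0.0, 0.0, 0.01]],
# 3 end [ 481.2 -327.9  170.2]
[0.6, [0.66, 0.6, -0.1], [0.0, 0.0, 0.03]],
[0.6, [0.68, 0.57, -0.1], [0.0, 0.0, 0.02]],
[0.6, [0.7, 0.55, -0.09], [0.0, 0.0, 0.03]],
[0.6, [0.73, 0.52, -0.1], [0.0, 0.0, 0.02]],
# 4 end [ 469.8 -150.1  190.2]
```

Request:
{"fn": "apply_moves", "kwargs": {
  "targets": [
    [0.1,[0,0,-0.8],[0,0,0]],
    [0.1,[0,0,-0.9],[0,0,0.02]],
    [0.1,[0,0,-0.9],[0,0,0.01]],
    [0.6,[0,0.01,-0.56],[0,0,0.01]],
    [0.6,[0.66,0.6,-0.1],[0,0,0.03]],
    [0.6,[0.68,0.57,-0.1],[0,0,0.02]],
    [0.6,[0.7,0.55,-0.1],[0,0,0.03]],
    [0.6,[0.73,0.52,-0.1],[0,0,0.02]]
  ]
}}

```text
t: 15.62
ee_pos: [470.5, -149.5, 191.1]
orientation: [-1.395, -2.81, 0.001]
ft_force: [-0.8, -0.1, -0.1]
width: 70.3
grasp_force: 0.0
```

```bash
python3 m.py 9 bar_new bar_new_mid tray bar_stub_mid; python3 - <<'E'
from h import *
import pickle
np.set_printoptions(precision=1,suppress=True)
K,V,_=pickle.load(open("w9.pkl","rb"))
for m in ctrl.masks_of("bar_new","wrist")[:2]:
    r=cv2.minAreaRect(np.argwhere(m["region"])[:,::-1].astype(np.float32)); print(m["score"],m["bbox"],r)
    print(np.array([onz(K,V,b,28) for b in cv2.boxPoints(r)]), onz(K,V,r[0],28))
im=cv2.imread("pics/w9.png");x0,y0=380,40
cv2.imwrite("pics/c9.png",np.hstack([cv2.resize(im,(400,250)),cv2.resize(im[60:260,300:500],(400,400),interpolation=cv2.INTER_CUBIC)[:250]]))
E
```

```text
bar_new [372.8 170. ] 0.86 at z15 [ 511.3 -107.    15. ]
bar_new_mid [375.7 171.6] 0.81 at z15 [ 514.8 -106.5   15. ]
tray [231.5 304.6] 0.74 at z15 [ 481.6 -322.9   15. ]
15.875 [ 471.1 -151.   190.6] [-1.4 -2.8  0. ] [-0.3  0.2  1.9 -0.   1.  -1. ]
0.71 [358.1, 130.4, 397.8, 214.8] ((378.55224609375, 171.11517333984375), (36.97368240356445, 88.65387725830078), 2.1610796451568604)
[[ 526.  -151.1   28. ]
 [ 473.   -80.1   28. ]
 [ 502.1  -59.7   28. ]
 [ 557.1 -129.4   28. ]] [ 513.7 -104.    28. ]
```

```bash
python3 - <<'E'
from h import *
Rt=slope(37.5,-8); T=np.array([510.5,-102.5,-13])
s=plan(T-Rt[:,2]*70,Rt,.6,mm=45)
s=plan(T-Rt[:,2]*8,Rt,.6,mm=22,start=s)
s=plan(T,Rt,.6,mm=22,start=s)
E
```

```text
[0.6, [0.02, 0.31, 0.67], [0.0, 0.02, 0.0]],
[0.6, [0.0, 0.31, 0.67], [0.0, 0.02, 0.0]],
[0.6, [-0.01, 0.3, 0.67], [0.0, 0.02, 0.0]],
[0.6, [-0.04, 0.31, 0.67], [0.0, 0.03, 0.0]],
# 4 end [ 516.5 -110.2   56.2]
[0.6, [0.0, 0.0, 0.41], [0.0, 0.0, 0.0]],
[0.6, [0.0, 0.0, 0.41], [0.0, 0.0, 0.0]],
[0.6, [-0.01, 0.0, 0.42], [0.0, 0.0, 0.0]],
# 3 end [ 511.3 -103.6   -5.2]
[0.6, [0.0, 0.0, 0.16], [0.0, 0.0, 0.0]],
# 1 end [ 510.5 -102.7  -13.1]
```

Request:
{"fn": "apply_moves", "kwargs": {
  "targets": [
    [0.6,[0.02,0.31,0.67],[0,0.02,0]],
    [0.6,[0,0.31,0.67],[0,0.02,0]],
    [0.6,[-0.01,0.3,0.67],[0,0.02,0]],
    [0.6,[-0.04,0.31,0.67],[0,0.03,0]],
    [0.6,[0,0,0],[0,0,0]]
  ]
}}

```text
t: 16.55
ee_pos: [515.1, -110.1, 53.1]
orientation: [-1.336, -2.691, -0.092]
ft_force: [-0.2, -0.5, 0.5]
width: 70.2
grasp_force: 0.0
```

```bash
python3 m.py 10 bar_new bar_new_mid; python3 - <<'E'
from h import *
import pickle
np.set_printoptions(precision=1,suppress=True)
K,V,_=pickle.load(open("w10.pkl","rb"))
print("expect mid",proj(K,V,(513.5,-106.5,15.5)),"top corners")
u=np.array([np.cos(np.radians(127.5)),np.sin(np.radians(127.5)),0]);v=np.array([u[1],-u[0],0])
c=np.array([513.5,-106.5,31]); 
for a,b in((45,16.5),(45,-16.5),(-45,-16.5),(-45,16.5)): print(proj(K,V,c+a*u+b*v))
for m in ctrl.masks_of("bar_new","wrist")[:1]:
    g=m["region"];print(m["score"],m["bbox"]);
    for r in range(100,300,20):
        x=np.where(g[r])[0]
        if len(x): print(r,x[0],x[-1])
Rt=slope(37.5,-8); T=np.array([510.5,-102.5,-13])
s=plan(T-Rt[:,2]*8,Rt,.6,mm=22)
E
```

```text
bar_new [320.3 217.8] 0.61 at z15 [ 514.8 -104.4   15. ]
bar_new_mid [322.7 219.1] 0.57 at z15 [ 516.6 -104.2   15. ]
16.7 [ 516.  -110.4   56.4] [-1.3 -2.7 -0.1] [-0.3  0.5  1.8  0.1  0.9 -1. ]
expect mid [316.8 219.1] top corners
[343.6 149.3]
[289.1 149.5]
[290.9 293.3]
[343.1 293.2]
0.94 [294.8, 153.9, 350.4, 289.5]
160 295 349
180 295 347
200 295 347
220 296 345
240 296 345
260 296 344
280 296 343
[0.6, [0.0, 0.0, 0.42], [0.0, 0.0, 0.0]],
[0.6, [0.0, 0.0, 0.42], [0.0, 0.0, 0.0]],
[0.6, [-0.01, 0.01, 0.41], [0.0, 0.0, 0.0]],
# 3 end [ 511.4 -103.3   -5. ]
```

Request:
{"fn": "apply_moves", "kwargs": {
  "targets": [
    [0.6,[0,0.05,0.42],[0,0,0.01]],
    [0.6,[0,0,0.42],[0,0,0]],
    [0.6,[-0.01,0,0.4],[0,0,0]],
    [0.6,[0,0,0.1],[0,0,0]],
    [0.6,[0,0,0.1],[0,0,0]],
    [0.6,[0,0,0],[0,0,0]]
  ]
}}

```text
t: 17.5
ee_pos: [512.2, -100.4, -15.0]
orientation: [-1.357, -2.685, -0.092]
ft_force: [-0.1, -0.8, -0.5]
width: 70.5
grasp_force: 0.0
```

Request:
{"fn": "apply_moves", "kwargs": {
  "targets": [
    [-1,[0,0,0],[0,0,0]],
    [-1,[0,0,0],[0,0,0]],
    [-1,[0,0,0],[0,0,0]],
    [-1,[0,0,0],[0,0,0]],
    [-1,[0,0,0],[0,0,0]],
    [-1,[0,0,0],[0,0,0]],
    [-1,[0,0,0],[0,0,0]]
  ]
}}

```text
t: 18.38
ee_pos: [511.6, -100.2, -15.6]
orientation: [-1.357, -2.684, -0.091]
ft_force: [-1.3, -0.9, 2.7]
width: 31.9
grasp_force: 30.0
```

```bash
python3 - <<'E'
from h import *
o=ctrl.get_obs();print({k:np.round(o[k],2) for k in("ee_pos","orientation","ft_force","width","grasp_force","qpos")})
print(np.round(R.from_rotvec(o["orientation"]).as_matrix(),3))
E
```

```text
{'ee_pos': array([ 511.58, -100.19,  -15.6 ]), 'orientation': array([-1.36, -2.68, -0.09]), 'ft_force': array([-1.3 , -0.93,  2.73]), 'width': np.float64(31.91), 'grasp_force': np.float64(30.0), 'qpos': array([-0.27,  0.65,  1.87,  0.13,  0.74, -1.01])}
[[-0.586  0.805 -0.091]
 [ 0.797  0.593  0.114]
 [ 0.145 -0.006 -0.989]]
```

```bash
cat >> h.py <<'E'
RL=slope(YAW,18.7)
E
python3 - <<'E'
from h import *
o=ctrl.get_obs(); p=o["ee_pos"];Q=R.from_rotvec(o["orientation"])
print(dk(42.3,90,44.4),dk(42.3,90,-15.6))
s=plan(p+[-5,0,120],Q,-1,mm=45)
s=plan([450,120,170],slope(70,10),-1,mm=45,start=s)
s=plan(dk(42.3,90,64.4),RL,-1,mm=45,start=s)
E
```

```text
[502.37604991 341.91938639  80.76448781] [529.29899178 346.05964568  27.30409636]
[-1, [0.14, -0.03, -0.79], [0.0, 0.0, 0.0]],
[-1, [0.13, -0.03, -0.79], [0.0, 0.0, 0.0]],
[-1, [0.14, -0.03, -0.79], [0.0, 0.0, 0.0]],
# 3 end [ 506.7 -100.   104.6]
[-1, [0.73, 0.28, -0.12], [0.0, -0.03, -0.06]],
[-1, [0.69, 0.35, -0.15], [0.0, -0.03, -0.06]],
[-1, [0.65, 0.41, -0.18], [0.0, -0.03, -0.06]],
[-1, [0.59, 0.47, -0.21], [0.0, -0.04, -0.06]],
[-1, [0.54, 0.52, -0.24], [0.0, -0.04, -0.07]],
[-1, [0.45, 0.58, -0.27], [-0.01, -0.03, -0.06]],
# 6 end [450.2 119.7 169.8]
[-1, [0.16, 0.74, 0.22], [-0.01, -0.02, -0.05]],
[-1, [0.11, 0.75, 0.22], [-0.01, -0.02, -0.05]],
[-1, [0.06, 0.75, 0.23], [-0.01, -0.01, -0.05]],
[-1, [0.0, 0.75, 0.24], [-0.02, -0.02, -0.05]],
[-1, [-0.05, 0.73, 0.27], [-0.02, -0.01, -0.06]],
[-1, [-0.11, 0.72, 0.3], [-0.01, -0.02, -0.05]],
# 6 end [493.3 340.4  98.3]
```

Request:
{"fn": "apply_moves", "kwargs": {
  "targets": [
    [-1,[0.14,-0.03,-0.79],[0,0,0]],
    [-1,[0.13,-0.03,-0.79],[0,0,0]],
    [-1,[0.14,-0.03,-0.79],[0,0,0]],
    [-1,[0.73,0.28,-0.12],[0,-0.03,-0.06]],
    [-1,[0.69,0.35,-0.15],[0,-0.03,-0.06]],
    [-1,[0.65,0.41,-0.18],[0,-0.03,-0.06]],
    [-1,[0.59,0.47,-0.21],[0,-0.04,-0.06]],
    [-1,[0.54,0.52,-0.24],[0,-0.04,-0.07]]
  ]
}}

```text
t: 19.38
ee_pos: [459.0, 84.5, 159.4]
orientation: [0.669, 2.94, -0.039]
ft_force: [0.1, -1.0, -1.6]
width: 31.9
grasp_force: 30.0
```

Request:
{"fn": "apply_moves", "kwargs": {
  "targets": [
    [-1,[0.45,0.58,-0.27],[-0.01,-0.03,-0.06]],
    [-1,[0.16,0.74,0.22],[-0.01,-0.02,-0.05]],
    [-1,[0.11,0.75,0.22],[-0.01,-0.02,-0.05]],
    [-1,[0.06,0.75,0.23],[-0.01,-0.01,-0.05]],
    [-1,[0,0.75,0.24],[-0.02,-0.02,-0.05]],
    [-1,[-0.05,0.73,0.27],[-0.02,-0.01,-0.06]],
    [-1,[-0.11,0.72,0.3],[-0.01,-0.02,-0.05]],
    [-1,[0,0,0],[0,0,0]]
  ]
}}

```text
t: 20.38
ee_pos: [492.8, 342.0, 96.9]
orientation: [-0.211, 2.803, 0.037]
ft_force: [-0.9, 1.0, -1.7]
width: 31.6
grasp_force: 30.0
```

```bash
python3 - <<'E'
from h import *
np.set_printoptions(precision=1,suppress=True)
o=ctrl.get_obs();print({k:np.round(o[k],2) for k in("t","ee_pos","width","grasp_force","qpos")})
p,K,V=cam("wrist");cv2.imwrite("pics/w11.png",p)
for n in("deck","lane_left","lane_middle"):
    print(n,[(np.round(i["xy"]),round(i["score"],2)) for i in ctrl.pinpoint(n,"wrist")[:2]])
for n in("bar_new","bar_full"):
    for m in ctrl.masks_of(n,"wrist")[:2]: print(n,m["score"],m["bbox"])
print("model deck",proj(K,V,dk(0,0,0)),"full mid",proj(K,V,dk(45.5,0,15.5)),"ribs",[proj(K,V,dk(12,y,7)) for y in(66.5,113.5)],"lip",proj(K,V,dk(0,90,10)),proj(K,V,dk(0,138,10)))
# dark/bright rib columns near row between lip and fingers
im=cv2.resize(p[90:290,180:420],(800,667),interpolation=cv2.INTER_CUBIC)
cv2.imwrite("pics/c11.png",im[:600])
Rm=R.from_rotvec(o["orientation"]).as_matrix()
bc=lambda a,b,c: o["ee_pos"]+RL@R.from_euler('y',0).as_matrix()@np.zeros(3)
E
```

```text
{'t': np.float64(20.38), 'ee_pos': array([492.9, 342. ,  96.9]), 'width': np.float64(31.56), 'grasp_force': np.float64(29.99), 'qpos': array([ 0.7,  0.4,  2. , -0.4,  0.5, -0.7])}
deck [(array([190., 159.]), 0.83)]
lane_left []
lane_middle []
bar_new 0.91 [276.8, 170.1, 359.5, 357.9]
bar_full 0.56 [148.6, 161.2, 211.9, 266.3]
model deck [189.3 160.6] full mid [184.2 227. ] ribs [array([281.1, 177.7]), array([348. , 177.5])] lip [314.5 160.4] [384.  160.3]
```

View pics/c11.png

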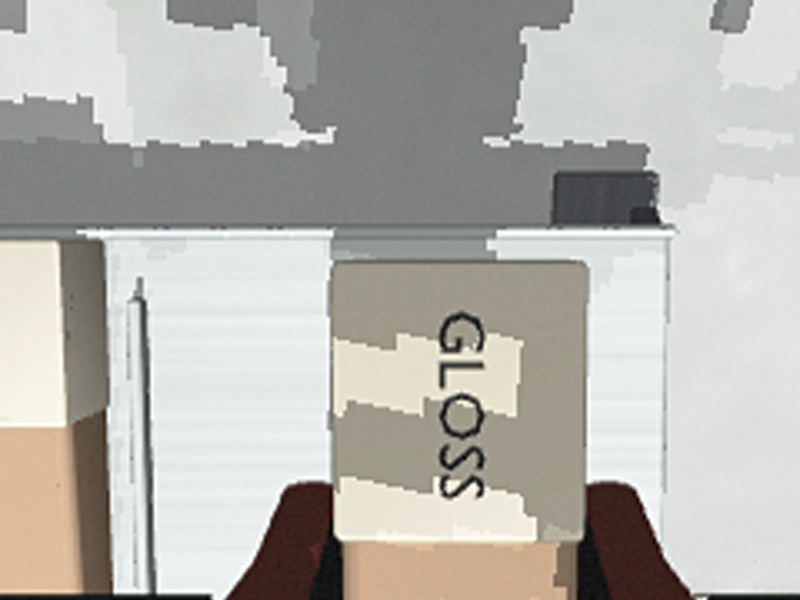

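```bash
python3 - <<'E'
from h import *
o=ctrl.get_obs()
print((R.from_matrix(RL).inv()*R.from_rotvec(o["orientation"])).as_rotvec(degrees=True))
s=plan(dk(42.3,89.5,-11),RL,-1,mm=18)
s=plan(dk(42.3,89.5,-14),RL,-1,mm=18,start=s)
E
```

```text
[ 0.0173915  -0.39640081  0.34474547]
[-1, [-0.04, 0.0, 0.3], [0.0, 0.0, 0.0]],
[-1, [-0.04, 0.0, 0.3], [0.0, 0.0, 0.0]],
[-1, [-0.04, 0.0, 0.3], [0.0, 0.0, 0.0]],
[-1, [-0.04, 0.0, 0.3], [0.0, 0.0, 0.0]],
[-1, [-0.04, 0.01, 0.29], [0.0, 0.0, 0.0]],
# 5 end [527.  345.2  31.5]
[-1, [-0.01, 0.0, 0.06], [0.0, 0.0, 0.0]],
# 1 end [528.5 345.5  28.9]
```

Request:
{"fn": "apply_moves", "kwargs": {
  "targets": [
    [-1,[-0.04,0,0.3],[0,0,0]],
    [-1,[-0.04,0,0.3],[0,0,0]],
    [-1,[-0.04,0,0.3],[0,0,0]],
    [-1,[-0.04,0,0.3],[0,0,0]],
    [-1,[-0.04,0,0.29],[0,0,0]],
    [-1,[0,0,0],[0,0,0]]
  ]
}}

```text
t: 21.42
ee_pos: [526.9, 345.1, 29.6]
orientation: [-0.208, 2.803, 0.035]
ft_force: [-0.1, -0.0, -2.3]
width: 31.8
grasp_force: 30.0
```

Request:
{"fn": "apply_moves", "kwargs": {
  "targets": [
    [-1,[-0.01,0,0.04],[0,0,0]],
    [-1,[0,0,0],[0,0,0]]
  ]
}}

```text
t: 21.68
ee_pos: [528.2, 345.9, 29.8]
orientation: [-0.208, 2.801, 0.038]
ft_force: [0.7, 1.2, -1.4]
width: 31.7
grasp_force: 30.0
```

Request:
{"fn": "apply_moves", "kwargs": {
  "targets": [
    [-1,[-0.01,0,0.04],[0,0,0]],
    [-1,[0,0,0],[0,0,0]]
  ]
}}

```text
t: 21.92
ee_pos: [529.5, 346.1, 28.1]
orientation: [-0.208, 2.801, 0.038]
ft_force: [-0.1, 0.0, -0.2]
width: 31.8
grasp_force: 30.0
```

Request:
{"fn": "apply_moves", "kwargs": {
  "targets": [
    [-1,[0,0,0.03],[0,0,0]],
    [-1,[0,0,0],[0,0,0]]
  ]
}}

```text
t: 22.18
ee_pos: [529.8, 346.3, 27.8]
orientation: [-0.208, 2.8, 0.038]
ft_force: [-7.2, -2.3, 15.2]
width: 31.8
grasp_force: 30.0
```

Request:
{"fn": "apply_moves", "kwargs": {
  "targets": [
    [-1,[0,0,0.03],[0,0,0]],
    [-1,[0,0,0],[0,0,0]]
  ]
}}

```text
t: 22.42
ee_pos: [530.0, 346.3, 27.7]
orientation: [-0.208, 2.799, 0.038]
ft_force: [-15.6, -4.6, 29.9]
width: 31.9
grasp_force: 30.0
```

Request:
{"fn": "apply_moves", "kwargs": {
  "targets": [
    [-1,[0,0,0.03],[0,0,0]],
    [-1,[0,0,0],[0,0,0]]
  ]
}}

```text
t: 22.68
ee_pos: [530.7, 346.4, 27.0]
orientation: [-0.207, 2.799, 0.038]
ft_force: [-18.6, -6.3, 37.9]
width: 31.8
grasp_force: 30.0
```

Request:
{"fn": "apply_moves", "kwargs": {
  "targets": [
    [-1,[0,0,-0.07],[0,0,0]],
    [-1,[0.04,0,0],[0,0,0]],
    [-1,[0.04,0,0.01],[0,0,0]],
    [-1,[0,0,0],[0,0,0]]
  ]
}}

```text
t: 23.18
ee_pos: [525.9, 345.3, 24.7]
orientation: [-0.208, 2.802, 0.037]
ft_force: [-0.9, -0.5, 1.1]
width: 32.1
grasp_force: 30.0
```

Request:
{"fn": "apply_moves", "kwargs": {
  "targets": [
    [-1,[0.03,0,0],[0,0,0]],
    [-1,[0,0,0],[0,0,0]]
  ]
}}

```text
t: 23.42
ee_pos: [525.7, 345.5, 24.7]
orientation: [-0.208, 2.8, 0.038]
ft_force: [4.5, -2.1, -0.0]
width: 32.3
grasp_force: 30.0
```

Request:
{"fn": "apply_moves", "kwargs": {
  "targets": [
    [-1,[0.03,0,0.01],[0,0,0]],
    [-1,[0,0,0],[0,0,0]]
  ]
}}

```text
t: 23.68
ee_pos: [525.7, 345.6, 24.7]
orientation: [-0.208, 2.798, 0.039]
ft_force: [7.6, -4.2, 2.6]
width: 31.7
grasp_force: 30.0
```

Request:
{"fn": "apply_moves", "kwargs": {
  "targets": [
    [-1,[0.02,0,0.01],[0,0,0]],
    [0.1,[0,0,0],[0,0,0]],
    [0.1,[0,0,0],[0,0,0]],
    [0.1,[0,0,0],[0,0,0]],
    [0.1,[0,0,0],[0,0,0]],
    [0.1,[0,0,0],[0,0,0]]
  ]
}}

```text
t: 24.42
ee_pos: [522.4, 344.9, 22.6]
orientation: [-0.208, 2.802, 0.037]
ft_force: [0.1, -0.3, 0.4]
width: 48.2
grasp_force: 0.0
```

Request:
{"fn": "apply_moves", "kwargs": {
  "targets": [
    [0.1,[0,0,-0.2],[0,0,0]],
    [0.1,[0,0,-0.5],[0,0,0]],
    [0.1,[0,0,-0.7],[0,0,0]],
    [0.1,[0,0,-0.7],[0,0,0]],
    [0.1,[0,0,-0.5],[0,0,0]],
    [0.1,[0,0,0],[0,0,0]]
  ]
}}

```text
t: 25.18
ee_pos: [481.1, 339.3, 148.0]
orientation: [-0.208, 2.798, 0.041]
ft_force: [-0.2, 0.8, 0.0]
width: 48.2
grasp_force: 0.0
```

```bash
python3 - <<'E'
from h import *
np.set_printoptions(precision=1,suppress=True)
o=ctrl.get_obs();print(o["t"],o["ee_pos"])
p,K,V=cam("wrist");cv2.imwrite("pics/w12.png",p)
for n in("bar_full","bar_used","bar_new"):
    for m in ctrl.masks_of(n,"wrist")[:3]:
        g=m["region"];print(n,round(m["score"],2),m["bbox"],[(r,*np.where(g[r])[0][[0,-1]]) for r in range(160,300,20) if g[r].any()])
for z in (0,31): print("model new bar corners z",z,[proj(K,V,dk(x,y,z)).round() for x in(.5,90.5) for y in(73.5,106.5)])
print("ribs",[proj(K,V,dk(x,y,7)).round() for y in(68,112) for x in (12,97)],"lip",proj(K,V,dk(0,90,10)))
for c in("scene","top"):
    p,K,V=cam(c);cv2.imwrite(f"pics/{c}12.png",p)
    for n in("bar_stub","bar_stub_mid","tray"):
        print(c,n,[(np.round(i["xy"]),round(i["score"],2)) for i in ctrl.pinpoint(n,c)[:4]])
E
```

```text
25.175 [481.1 339.3 148. ]
bar_full 0.94 [179.4, 144.5, 231.5, 257.0] [(160, np.int64(179), np.int64(228)), (180, np.int64(178), np.int64(229)), (200, np.int64(183), np.int64(229)), (220, np.int64(185), np.int64(229)), (240, np.int64(187), np.int64(230))]
bar_used 0.78 [59.0, 145.8, 122.9, 235.8] [(160, np.int64(62), np.int64(122)), (180, np.int64(66), np.int64(120)), (200, np.int64(68), np.int64(122)), (220, np.int64(69), np.int64(123))]
bar_used 0.27 [519.4, 165.4, 619.9, 237.5] [(180, np.int64(553), np.int64(621)), (200, np.int64(521), np.int64(619)), (220, np.int64(521), np.int64(608))]
bar_new 0.89 [296.4, 144.1, 338.8, 253.9] [(160, np.int64(297), np.int64(336)), (180, np.int64(296), np.int64(337)), (200, np.int64(297), np.int64(336)), (220, np.int64(297), np.int64(336)), (240, np.int64(299), np.int64(336))]
bar_new 0.51 [42.9, 130.2, 372.5, 285.3] [(160, np.int64(51), np.int64(370)), (180, np.int64(52), np.int64(370)), (200, np.int64(55), np.int64(369)), (220, np.int64(56), np.int64(370)), (240, np.int64(58), np.int64(367)), (260, np.int64(60), np.int64(367)), (280, np.int64(62), np.int64(367))]
model new bar corners z 0 [array([296., 146.]), array([335., 146.]), array([297., 249.]), array([335., 249.])]
model new bar corners z 31 [array([294., 144.]), array([337., 144.]), array([295., 258.]), array([337., 258.])]
ribs [array([289., 160.]), array([291., 258.]), array([342., 159.]), array([342., 258.])] lip [315.6 144.8]
scene bar_stub [(array([265., 258.]), 0.61), (array([179., 298.]), 0.58), (array([302., 237.]), 0.51)]
scene bar_stub_mid [(array([270., 256.]), 0.81), (array([176., 307.]), 0.79), (array([300., 243.]), 0.45), (array([384., 151.]), 0.4)]
scene tray [(array([430., 163.]), 0.89)]
top bar_stub [(array([283., 243.]), 0.62), (array([161., 245.]), 0.51)]
top bar_stub_mid [(array([282., 250.]), 0.6), (array([160., 251.]), 0.44)]
top tray [(array([476., 223.]), 0.8)]
```

```bash
python3 - <<'E'
from h import *
np.set_printoptions(precision=1,suppress=True)
for c,box in(("top",(445,190,510,255)),("scene",(400,130,460,185))):
    im=ctrl.get_image(c);K,V=np.array(im["camera_matrix"]),np.array(im["view"]);p=im["pixels"]
    a=cv2.imread(f"pics/{c}0.png").astype(int);d=np.abs(p.astype(int)-a).max(2)
    x0,y0,x1,y1=box; ys,xs=np.where(d[y0:y1,x0:x1]>25); xs+=x0;ys+=y0
    print(c,len(xs),(xs.min(),xs.max(),ys.min(),ys.max()) if len(xs) else "", np.median(xs),np.median(ys), onz(K,V,(np.median(xs),np.median(ys)),20))
    print("colour",np.median(p[ys,xs],axis=0),"before",np.median(a[ys,xs],axis=0))
    t=ctrl.masks_of("tray",c)[0];print(t["score"],t["bbox"])
E
```

```text
top 0  nan nan [nan nan nan]
colour [nan nan nan] before [nan nan nan]
0.81 [454.2, 194.5, 509.1, 252.7]
scene 206 (np.int64(426), np.int64(459), np.int64(132), np.int64(184)) 451.0 171.5 [ 398.9 -349.1   20. ]
colour [94. 93. 93.] before [126. 130. 130.]
0.69 [409.4, 139.9, 462.2, 175.4]
  return _methods._mean(a, axis=axis, dtype=dtype,
  ret = ret.dtype.type(ret / rcount)
  ret = um.true_divide(
```

```bash
python3 - <<'E'
from h import *
import pickle
np.set_printoptions(precision=0,suppress=True)
a=cv2.imread("pics/top0.png").astype(int);b=cv2.imread("pics/top12.png").astype(int)
d=np.abs(a-b).max(2)
print("tray diff max",d[190:255,445:510].max())
n,l,s,c=cv2.connectedComponentsWithStats((d>15).astype(np.uint8))
im=ctrl.get_image("top");K,V=np.array(im["camera_matrix"]),np.array(im["view"])
for i in range(1,n):
    if s[i,4]>12: print(s[i],onz(K,V,c[i],15))
# peach/cream pixels in wrist views, at table coordinates near the tray
for f in("1","8","9"):
    K,V,_=pickle.load(open(f"w{f}.pkl","rb"));p=cv2.imread(f"pics/w{f}.png").astype(int)
    m=((p[...,2]-p[...,0])>35)&(p[...,2]>150); n,l,s,c=cv2.connectedComponentsWithStats(m.astype(np.uint8))
    print(f,[(s[i].tolist(),onz(K,V,c[i],20)[:2].round()) for i in range(1,n) if s[i,4]>60], "tray ctr px",proj(K,V,(482,-328,10)).round(), p[tuple(proj(K,V,(482,-328,10)).round().astype(int)[::-1])])
E
```

```text
tray diff max 12
[252 197  15  18 211] [546. 352.  15.]
[390 201  30  27 375] [ 514. -107.   15.]
[  216   216   424   184 31722] [ 124. -114.   15.]
1 [([569, 20, 53, 40, 1177], array([563., 196.])), ([380, 170, 30, 39, 792], array([ 528., -119.])), ([319, 343, 9, 9, 61], array([ 641., -372.])), ([167, 368, 33, 21, 301], array([ 521., -577.]))] tray ctr px [271. 261.] [240 240 239]
8 [([410, 128, 49, 59, 1657], array([ 527., -118.])), ([295, 354, 16, 16, 148], array([ 638., -369.])), ([77, 378, 20, 19, 262], array([ 513., -593.]))] tray ctr px [245. 238.] [240 240 240]
9 [([362, 165, 34, 51, 1519], array([ 527., -120.])), ([501, 319, 7, 20, 68], array([ 744., -156.]))] tray ctr px [230. 306.] [42 42 38]
```

```bash
python3 - <<'E'
from h import *
for f in("w8","w11"):
    p=cv2.imread(f"pics/{f}.png"); print(f); 
    for r in range(180,300,12): print(r,[tuple(int(v) for v in p[r,c]) for c in range(295,345,12)])
b=cv2.imread("pics/top12.png");print([[tuple(int(v) for v in b[r,c]) for c in range(462,494,5)] for r in range(206,244,6)])
p,Q=plan([480,330,190],down(90),.1,mm=45)
p,Q=plan([450,100,200],down(85),.1,mm=48,start=(p,Q))
plan([430,-250,220],down(85),.1,mm=50,start=(p,Q))
E
```

```text
w8
180 [(116, 119, 117), (201, 205, 203), (199, 199, 200), (116, 117, 115), (243, 245, 244)]
192 [(199, 205, 201), (217, 219, 217), (216, 218, 216), (245, 246, 246), (243, 245, 245)]
204 [(122, 123, 121), (201, 204, 200), (243, 245, 245), (243, 245, 245), (243, 246, 245)]
216 [(76, 85, 88), (76, 84, 87), (76, 84, 86), (72, 80, 82), (73, 80, 83)]
228 [(113, 126, 130), (110, 123, 129), (110, 122, 128), (111, 125, 127), (107, 118, 123)]
240 [(120, 134, 138), (118, 132, 137), (119, 132, 137), (119, 132, 139), (121, 135, 139)]
252 [(117, 129, 134), (118, 132, 137), (120, 130, 138), (118, 133, 137), (118, 132, 136)]
264 [(117, 132, 137), (117, 130, 135), (119, 133, 138), (119, 133, 137), (117, 132, 136)]
276 [(117, 130, 134), (116, 131, 135), (118, 130, 134), (119, 133, 138), (119, 133, 137)]
288 [(80, 99, 125), (86, 103, 131), (86, 103, 131), (83, 102, 130), (86, 103, 131)]
w11
180 [(139, 155, 159), (137, 151, 154), (140, 155, 159), (138, 154, 159), (137, 152, 157)]
192 [(137, 151, 155), (207, 226, 230), (142, 157, 163), (205, 224, 228), (136, 151, 157)]
204 [(204, 223, 227), (203, 222, 2
[... 1678 characters left out ...]
]],
# 3 end [480.1 330.2 190. ]
[0.1, [0.12, -0.92, -0.03], [0.0, 0.0, 0.01]],
[0.1, [0.11, -0.92, -0.04], [0.0, 0.0, 0.01]],
[0.1, [0.1, -0.93, -0.03], [0.0, 0.0, 0.01]],
[0.1, [0.08, -0.92, -0.04], [0.0, 0.0, 0.01]],
[0.1, [0.07, -0.93, -0.03], [0.0, 0.0, 0.02]],
# 5 end [449.8 100.  199.8]
[0.1, [-0.03, -0.88, -0.05], [0.0, 0.0, 0.0]],
[0.1, [-0.03, -0.88, -0.05], [0.0, 0.0, 0.0]],
[0.1, [-0.03, -0.87, -0.04], [0.0, 0.0, 0.0]],
[0.1, [-0.03, -0.88, -0.05], [0.0, 0.0, 0.0]],
[0.1, [-0.03, -0.87, -0.04], [0.0, 0.0, 0.0]],
[0.1, [-0.03, -0.88, -0.05], [0.0, 0.0, 0.0]],
[0.1, [-0.03, -0.87, -0.04], [0.0, 0.0, 0.0]],
[0.1, [-0.03, -0.88, -0.05], [0.0, 0.0, 0.0]],
# 8 end [ 430.2 -250.1  220.2]
```

Request:
{"fn": "apply_moves", "kwargs": {
  "targets": [
    [0.1,[-0.09,-0.05,-0.28],[0.01,0.07,0.03]],
    [0.1,[-0.05,-0.06,-0.29],[0,0.07,0.03]],
    [0.1,[-0.03,-0.05,-0.3],[0,0.07,0.03]],
    [0.1,[0.12,-0.92,-0.03],[0,0,0.01]],
    [0.1,[0.11,-0.92,-0.04],[0,0,0.01]],
    [0.1,[0.1,-0.93,-0.03],[0,0,0.01]],
    [0.1,[0.08,-0.92,-0.04],[0,0,0.01]],
    [0.1,[0.07,-0.93,-0.03],[0,0,0.02]]
  ]
}}

```text
t: 27.02
ee_pos: [449.7, 98.5, 196.4]
orientation: [0.141, 3.136, 0.016]
ft_force: [0.5, -0.1, 0.7]
width: 48.4
grasp_force: 0.0
```

Request:
{"fn": "apply_moves", "kwargs": {
  "targets": [
    [0.1,[-0.03,-0.88,-0.05],[0,0,0]],
    [0.1,[-0.03,-0.88,-0.05],[0,0,0]],
    [0.1,[-0.03,-0.87,-0.04],[0,0,0]],
    [0.1,[-0.03,-0.88,-0.05],[0,0,0]],
    [0.1,[-0.03,-0.87,-0.04],[0,0,0]],
    [0.1,[-0.03,-0.88,-0.05],[0,0,0]],
    [0.1,[-0.03,-0.87,-0.04],[0,0,0]]
  ]
}}

```text
t: 27.9
ee_pos: [433.0, -208.1, 209.3]
orientation: [0.14, 3.136, 0.015]
ft_force: [0.5, -0.2, 0.4]
width: 48.6
grasp_force: 0.0
```

```bash
python3 m.py 13 tray bar_stub bar_stub_mid bar_new; python3 - <<'E'
from h import *
import pickle
K,V,_=pickle.load(open("w13.pkl","rb"));p=cv2.imread("pics/w13.png").astype(int)
m=((p[...,2]-p[...,0])>12); n,l,s,c=cv2.connectedComponentsWithStats(m.astype(np.uint8))
for i in range(1,n):
    if s[i,4]>60: print(s[i],onz(K,V,c[i],20).round(),np.median(p[l==i],axis=0))
u,v=proj(K,V,(482,-328,5)).round().astype(int);print(u,v)
for r in range(v-40,v+41,10): print([tuple(p[r,c].tolist()) for c in range(u-50,u+51,12)])
for m in ctrl.masks_of("bar_stub","wrist")[:3]: print(m["score"],m["bbox"])
E
```

```text
tray [213.  219.8] 0.84 at z15 [ 474.7 -325.9   15. ]
28.15 [ 432.8 -206.1  208.9] [0.1 3.1 0. ] [-0.5  0.2  1.9  0.   1.  -2. ]
[    0     0   640   202 68591] [ 325. -204.   20.] [ 73.  92. 110.]
[ 30 146  14  12  65] [ 383. -494.   20.] [68. 77. 83.]
[ 184  234   79  128 2728] [ 562. -330.   20.] [27. 31. 55.]
[ 372  234   80  128 2754] [ 583. -104.   20.] [27. 31. 55.]
[  0 265  30  39 999] [ 530. -565.   20.] [21. 25. 46.]
[ 607  265   33   39 1085] [597. 142.  20.] [21. 25. 46.]
[   0  343   50   54 2360] [ 644. -590.   20.] [20. 24. 44.]
[  177   343   463    55 10996] [706. -82.  20.] [30. 67. 83.]
215 223
[(203, 205, 206), (228, 229, 229), (230, 231, 229), (230, 230, 229), (235, 236, 236), (239, 239, 238), (235, 236, 235), (215, 219, 215), (203, 204, 202)]
[(238, 239, 238), (237, 237, 237), (234, 235, 234), (235, 235, 235), (238, 240, 238), (239, 240, 239), (238, 239, 239), (233, 234, 233), (115, 116, 113)]
[(237, 237, 237), (239, 239, 239), (239, 239, 239), (239, 240, 238), (241, 241, 240), (240, 240, 240), (237, 238, 237), (231, 231, 229), (119, 120, 117)]
[(238, 238, 238)
[... 186 characters left out ...]
8), (239, 240, 239), (242, 243, 242), (233, 236, 235), (236, 236, 236), (237, 237, 236), (234, 234, 233)]
[(240, 241, 240), (238, 239, 238), (238, 239, 238), (242, 243, 242), (240, 241, 240), (238, 239, 238), (238, 238, 238), (239, 240, 238), (232, 233, 232)]
[(206, 207, 205), (237, 238, 237), (240, 240, 239), (241, 242, 242), (241, 241, 241), (237, 238, 237), (238, 239, 238), (20, 27, 50), (20, 25, 52)]
[(127, 129, 128), (238, 239, 237), (237, 239, 238), (239, 239, 237), (237, 238, 237), (238, 238, 237), (255, 255, 254), (28, 33, 57), (24, 20, 26)]
[(130, 134, 132), (191, 193, 192), (236, 238, 236), (237, 238, 237), (239, 239, 238), (232, 236, 238), (22, 28, 53), (30, 33, 57), (17, 17, 18)]
```

```bash
python3 - <<'E'
from h import *
a=cv2.imread("pics/scene0.png").astype(int);b=cv2.imread("pics/scene12.png").astype(int)
d=np.abs(a-b).max(2)
n,l,s,c=cv2.connectedComponentsWithStats((d>15).astype(np.uint8))
for i in range(1,n):
    if s[i,4]>8: print(s[i].tolist(),np.median(a[l==i],axis=0),np.median(b[l==i],axis=0))
print(d[140:175,408:450].max(), s.shape)
print(ctrl.get_obs()["width"])
# wrist saturation inside tray bbox for w1 vs w13
for f in("w1","w13"):
    p=cv2.imread(f"pics/{f}.png").astype(int); print(f,p.shape)
E
```

```text
[241, 0, 217, 236, 12483] [80. 64. 61.] [78. 81. 82.]
[461, 0, 15, 2, 23] [140. 141. 141.] [73. 77. 78.]
[429, 0, 158, 301, 21450] [ 97.  99. 100.] [62. 67. 71.]
[555, 0, 80, 59, 2450] [51. 53. 54.] [71. 74. 77.]
[568, 52, 4, 5, 9] [64. 68. 68.] [81. 85. 87.]
[390, 55, 5, 4, 11] [87. 87. 87.] [66. 69. 68.]
[569, 63, 13, 2, 13] [89. 93. 94.] [71. 75. 77.]
[464, 67, 16, 19, 44] [59.  60.  60.5] [77.  79.5 81. ]
[264, 99, 7, 6, 13] [36. 34. 35.] [50. 50. 50.]
[568, 101, 2, 10, 16] [66.  68.5 72. ] [83. 87. 88.]
[522, 139, 14, 6, 23] [67. 87. 63.] [63. 68. 70.]
[509, 146, 7, 7, 16] [55.5 60.5 56. ] [66.  71.  73.5]
[426, 161, 8, 9, 35] [152. 149. 149.] [130. 128. 128.]
[370, 170, 17, 22, 245] [103. 115. 118.] [146. 143. 143.]
[508, 217, 5, 4, 9] [76. 79. 79.] [59. 64. 66.]
[507, 220, 4, 5, 10] [75. 79. 79.] [58.5 64.  66. ]
[505, 222, 12, 12, 32] [75. 79. 79.] [58. 64. 67.]
[525, 222, 10, 9, 38] [76. 79. 80.] [58.5 64.  67. ]
[498, 229, 10, 8, 19] [75. 78. 79.] [58. 63. 67.]
[268, 234, 69, 45, 1400] [139. 136. 136.] [77. 76. 78.]
[391, 245, 133, 127, 5401] [184. 186. 186.] [115. 113. 113.]
[495, 258, 36, 10, 234] [74. 77. 77.] [40. 34. 28.]
[527, 304, 18, 36, 332] [123. 119. 118.] [207. 202. 201.]
[361, 379, 27, 21, 268] [74. 69. 68.] [43. 40. 39.]
53 (694, 5)
48.561585901332634
w1 (400, 640, 3)
w13 (400, 640, 3)
```

```bash
python3 - <<'E'
from h import *
np.set_printoptions(precision=1,suppress=True)
C={}
for c in("scene","top"):
    im=ctrl.get_image(c);C[c]=(np.array(im["camera_matrix"]),np.array(im["view"]))
    a=cv2.imread(f"pics/{c}0.png").astype(np.float32);b=cv2.imread(f"pics/{c}12.png").astype(np.float32)
    d=cv2.GaussianBlur((b-a).mean(2),(0,0),1.5)
    x0,y0,x1,y1=(450,195,505,250) if c=="top" else (410,142,440,174)
    k=d[y0:y1,x0:x1]; i=np.unravel_index(np.argmin(k),k.shape); print(c,k.min(),k.max(),k.mean(),k.std(),"at",(x0+i[1],y0+i[0]))
    if c=="top": print(cv2.resize(k,(11,11),interpolation=cv2.INTER_AREA))
print("scene ray z15",onz(*C["scene"],(430,165.5),15)); print("top px of it",proj(*C["top"],onz(*C["scene"],(430,165.5),15)))
print("expected stub", proj(*C["scene"],(481,-328,20)),proj(*C["top"],(481,-328,20)))
E
```

```text
scene -19.182102 8.481257 4.001288 4.03519 at (np.int64(427), np.int64(167))
top -4.514132 4.756314 -0.54963416 0.9428962 at (np.int64(470), np.int64(225))
[[-0.6 -1.1 -1.  -0.8 -0.8 -0.8 -0.6 -0.8 -0.8 -0.9 -0.9]
 [-0.9 -0.9 -1.  -0.8 -0.8 -0.6 -0.8 -0.7 -0.5 -0.8 -0.9]
 [-1.  -0.8 -0.6 -0.6 -0.7 -0.7 -0.9 -0.9 -0.7 -0.6 -1.1]
 [-0.7 -0.7 -0.9 -0.9 -0.9 -0.4 -0.4 -0.8 -0.5 -0.4 -0.9]
 [-0.9 -0.9 -0.8 -0.8  0.8  2.4  2.  -0.1 -0.8 -0.7 -0.9]
 [-0.7 -0.7 -0.8 -0.9  0.9  3.8  3.6  0.4 -0.9 -0.7 -0.6]
 [-0.7 -0.7 -0.7 -1.6 -0.   3.2  0.2 -0.8 -1.  -0.6 -0.6]
 [-0.8 -0.7 -0.8 -0.8  0.   1.  -0.7 -0.9 -0.9 -0.7 -0.4]
 [-0.9 -0.8 -0.8 -1.  -1.1 -0.9 -1.1 -0.9 -0.9 -0.7 -0.6]
 [-0.8 -0.8 -0.7 -0.9 -1.  -0.7 -0.8 -0.8 -0.7 -0.7 -0.7]
 [-0.9 -0.8 -0.8 -0.8 -0.8 -0.7 -0.6 -0.8 -0.6 -0.7 -0.8]]
scene ray z15 [ 469.6 -316.7   15. ]
top px of it [472.6 227. ]
expected stub [430.2 161.8] [476.6 223.2]
```

```bash
python3 -c "
from workcell import ctrl
print(ctrl.close_job(), ctrl.get_obs()['t'])"
```

```text
the job is handed in; nothing more can be done
the job is handed in; nothing more can be done
```

Handed in at about 28 s: the new bar lies in the left lane against the lip, the stub is in the tray (from faint image changes at its drop point and the logged release, not a clear view), and I saw no other thing moved.

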